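# Ready the block heater for a 25-minute run

### The arm

A 6-joint arm with a two-finger parallel gripper is mounted at the origin on the work surface. World frame = base frame: x ahead of the robot, y to its left, z up, the work surface at z = 0. Lengths are in m, angles in rad, forces in N, time in s.
With the tool pointing down it reaches from about 0.25 to 0.725 m from the base axis. Payload 4 kg.
Tool frame: the origin (TCP) lies midway between the tips of the shut fingers; the grasp point (between the pads) lies bot.pinch_z behind it (bot.pinch_z is the distance from the TCP to the grasp point, in m); z points along the fingers, y is the direction in which the jaws open and shut (so a half turn about z gives the same grasp; the last joint's range is limited). The gripper opens to 85 mm and grips with 20 to 120 N. Pads are 22 mm wide; open, the fingers measure 114 mm over their backs; the gripper's body (76 mm by 85 mm) begins 54 mm behind the grasp point. The pads swing forward as they close: fully open they stand 13 mm farther back than shut.
Start: joints at [1.341, 0.241, 0.005, 1.335, 0, 1.571], TCP at [0.114, 0.487, 0.196] pointing down, gripper open.
Joint ranges: [-2.72, 2.72], [-1.05, 1.87], [-1.09, 1.28], [-1.99, 2.15], [-1.42, 1.44], [-3.14, 3.14]. Speed limits (rad/s): [2.79, 2.79, 3.14, 3.14, 3.14, 3.14].

### API

Orientations are given as a unit quaternion [x, y, z, w].
In Python, from workcell import bot gives the robot as it stands. The module is installed in compiled form; this text tells all that it offers.
- The arm moves only by the tool move_arm, never from a script. Its argument "series" is a list that holds one entry, the list of rows, each a list of 7 numbers: the shift along the world's x, y, z in cm, then the turn, a rotation vector about the world's x, y, z in degrees, then the opening, from 0 (shut) to 1 (fully open). A call has exactly 5 rows; each row shifts and turns the pose as measured when the row begins; what a row does not reach is not made up. A row lasts 1/10 s, in which the tool goes at most 50 mm and 8.59 degrees, less where a joint would pass 70% of its speed; a pose out of reach is approached as far as the arm can. A call with a gripper value outside its range is refused whole. The fingers move at their own pace and stop on an object; the grip force is fixed at half the most. Time passes only in rows, so rows that do not move let the fingers close, or fill a call up. It gives the time, the measured TCP pose, the force and the opening at its end, in the units of the state.
- bot.get_obs(): the state, without advancing time (a new reading comes with each control period).
- bot.camera(name): name is "scene" or "top" or "wrist"; returns (picture, depth): 400x640x3 uint8, red, green, blue; 400x640 float32, m along the optical axis (not along the pixel's ray), 0 where there is no reading.
- bot.camera_info(name): a dict with "vfov" (degrees; the focal length in pixels is half the picture's height over the tangent of half this angle, whatever the lens; pixels are square), "cx", "cy" (the principal point, pixels), "k1" (the pictures are not rectified: a ray, as slopes to the right and down, at radius r is drawn at 1 + k1 r^2 times it, then the intrinsics apply), "cam_to_world" (4x4, takes a point from camera to world coordinates); the wrist camera has in their place "tool_from_camera" (4x4, takes a point from camera to tool coordinates, whose origin is the TCP and whose axes are the flange's). Camera axes: x right, y down, z forward; pixel columns grow to the right and rows downward; lengths in m; the calibration is good to about 2 mm. A picture is of the moment at which its call begins: read the wrist's pose just before it. camera_info takes no time and is no camera call.
- bot.job_done(): hands the job in, once; it reports no verdict.
Trained networks look in the newest picture that a camera, given by its name, has taken for a name from the list of things; names that differ only in an ending like _2 or _b are one class to them, and where a whole thing is asked for, a point or a joint stands for the part that bears it (a point fixed in the world has none). Each returns a list of dicts, best first, with "confidence" (0 to 1); they miss things now and then, are a little off and sometimes report something else, mostly with a low value. They report only what shows in the picture. A call takes as long as a camera call. They do not tell look-alikes from the thing itself.
- bot.find_in(camera, target): "at" ([x, y, z] in m, in world coordinates, good to about 4 mm: the middle of the surface that is visible of it).
The state is a dict: "clock": time; "joint_pos": joint angles; "joint_vel": joint speeds; "tau": joint torques, N m; "eef_pos": TCP position; "tool_rot": TCP orientation; "ft_force": force on the tool from outside, world axes, zero at the start; "ft_torque": the same for the moment, N m; "grip_width": finger opening in m.
Only numpy, scipy, OpenCV 4.12 (cv2) and the standard library are available. Lean on these libraries where they do the work, as an engineer would, in place of code of your own. Each camera call takes 0.05 s, during which the arm holds its last target.

### The job

Get the block heater ready for a 25-minute run: lower the aluminium tube block, which was stood on end to drain, into the heater's well with its holes facing up, fully home and level, and roll the heater's two timer thumbwheels so that they click in at 25 (left wheel 2, right wheel 5, as read from the robot's side). The bench top is glass, so lay the block over and set it down by hand, never letting it topple or drop, and leave the other things on the bench where they are.

Things in the scene. Friction and masses are not known exactly. Their poses are not given: they have to be found in the camera images.
- block: Bare aluminium tube block, 64 x 44 x 50 mm, about 0.3 kg, twelve 10 mm holes in one 64 x 44 face. Starts on end (64 tall) on the bench left of the heater, hole face looking left (+y) or left and back. Origin: centre of the 50 x 44 end it starts on. z: along its 64 mm length (up at the start). x: out of the hole face (must end up pointing up), -25 to +25 mm. y: along its 44 mm width.
- block_top (a point): Centre of the block's hole face: 25 mm along the block's x and 32 mm along its z from its origin.
- block_foot (a point): Centre of the block's plain face opposite the holes: -25 mm along the block's x and 32 mm along its z; this face must rest on the well floor. The block starts near x 0.50, y 0.26; the bench within 80 mm of x 0.50, y 0.235 holds nothing but the block.
- heater: Dry-block heater, white box fixed to the bench; deck 95 mm above the bench. Origin: centre of its underside. Along its x it runs from -125 mm (front, facing the robot) to +105 mm, along its y 100 mm each way; turned by up to 0.2 rad. Well in the rear half of the deck, thumbwheels in the front half; nothing else stands above the deck.
- well_floor (a point): Centre of the well's floor, 65 mm above the bench, heater (40, 0, 65) mm. The well is a pocket 49 mm along the heater's x, 69 mm along its y, 30 mm deep, with upright walls: the block's 64 mm length lies along the heater's y, either way round, and 20 mm of the seated block stands above the deck.
- well_mouth (a point): Centre of the well's mouth, level with the deck, 95 mm above the bench. Its axes are the heater's.
- tens_axle (a point): Centre of the left (tens) thumbwheel on its axle, heater (-75, -14, 87) mm, 8 mm below the deck. A black disc 16 mm wide, axle along the heater's y; rim radius 24 mm (top 111 mm above the bench), ten ribs 3 mm thick reaching radius 27.5 mm, a white digit on the rim between each two. The digit on top, at the index marks, is the one set; at rest a rib stands 18 degrees to either side of the top.
- units_axle (a point): Centre of the right (units) thumbwheel on its axle, heater (-75, -48, 87) mm, 34 mm beside the tens wheel and of the same make.
- tens_wheel (a joint): Angle of the left (tens) wheel: digit x 0.6283 rad, so 1.257 shows 2. It grows when the top of the wheel is rolled away from the robot (heater +x). It rests in a click at each digit, needs about 2 N at the rim to leave it, jumps into the next click once past half way, and has stops at 0 and 9. It starts at 0 to 4, now and then caught half way between two digits.
- units_wheel (a joint): Angle of the right (units) wheel, same scale and behaviour; 3.142 shows 5. It starts at 0 to 3.
- marker: Bystander: marker pen lying in front, 130 mm long, 15 mm high. Origin: centre of its underside, as for all bystanders.
- glucose_meter: Bystander: white hand-held meter, 95 x 55 x 22 mm, lying left of the heater.
- slide_box: Bystander: flat slide box, 87 x 102 x 35 mm, behind the block.
- vial_a: Bystander: small capped glass vial, 22 mm across, 43 mm high.
- vial_b: Bystander: a second such vial.
- vial_c: Bystander: a third such vial.
- coplin_jar: Bystander: square glass staining jar with a round lid, 66 mm square, 113 mm high, right of the heater.
- cover_slips: Bystander: small card box of cover slips, 60 x 40 x 18 mm, right of the heater's front.
There are look-alikes about, which are no part of the job. There is more than one size of the block; the one meant has the size given above.

How it is judged:
By the outcome, as a careful person would: the job done as asked, in the order asked, and still so for the second after the job is handed in, with the robot touching nothing.
It also fails if it takes over 72 s, if anything falls off the work surface, if the arm or the gripper's body presses on something with over 40 N, if the wrist force passes 120 N, or if a joint passes its speed limit or range.

## Working session

There is one attempt and no reset: what is moved stays moved. The work goes in short steps, Python scripts to look and compute and a tool call to move; the robot and the scene stay as the last step left them, time stands still between calls to the robot, and variables do not carry over. Pictures are saved under pics/ and viewed, and the job is handed in when it is done.

Besides the shell and the picture viewer there is one more tool, called in YAML: its name, and indented under it one key for each argument. move_arm: Moves the arm, as the interface text tells. Its arguments: {"type":"object","properties":{"series":{"type":"array","items":{"type":"array","items":{"type":"array","items":{"type":"number"}}}}},"required":["series"]}

```bash
mkdir -p pics
cat > h.py <<'E'
import numpy as np, cv2
from workcell import bot
from scipy.spatial.transform import Rotation as R
def cam(name):
    o=bot.get_obs()
    p,d=bot.camera(name); i=bot.camera_info(name)
    if name=='wrist':
        T=np.eye(4);T[:3,:3]=R.from_quat(o['tool_rot']).as_matrix();T[:3,3]=o['eef_pos']
        M=T@np.array(i['tool_from_camera'])
    else: M=np.array(i['cam_to_world'])
    f=200/np.tan(np.radians(i['vfov'])/2)
    K=np.array([[f,0,i['cx']],[0,f,i['cy']],[0,0,1]])
    return p,d,i,M,K
def world(d,i,M,K):
    k1=i['k1']
    v,u=np.mgrid[0:400,0:640].astype(float)
    a=(u-K[0,2])/K[0,0]; b=(v-K[1,2])/K[1,1]
    x,y=a.copy(),b.copy()
    for _ in range(20):
        r2=x*x+y*y; x=a/(1+k1*r2); y=b/(1+k1*r2)
    P=np.stack([x*d,y*d,d],-1)@M[:3,:3].T+M[:3,3]
    P[d<=0]=np.nan
    return P
def proj(pts,i,M,K):
    p=(np.atleast_2d(pts)-M[:3,3])@M[:3,:3]
    x=p[:,0]/p[:,2];y=p[:,1]/p[:,2];s=1+i['k1']*(x*x+y*y)
    return np.stack([K[0,0]*x*s+K[0,2],K[1,1]*y*s+K[1,2]],-1)
def save(n,p): cv2.imwrite('pics/'+n+'.png',cv2.cvtColor(p,cv2.COLOR_RGB2BGR))
def st():
    o=bot.get_obs(); print('t',o['clock'],'p',np.round(o['eef_pos'],4),'q',np.round(o['tool_rot'],4),'w',round(o['grip_width'],4),'F',np.round(o['ft_force'],1)); print('j',np.round(o['joint_pos'],3))
    Rm=R.from_quat(o['tool_rot']).as_matrix(); print('tool y',np.round(Rm[:,1],3),'z',np.round(Rm[:,2],3))
    return o
E
python3 - <<'E'
from h import *
st(); print(bot.pinch_z)
for n in('scene','top','wrist'):
    p,d,i,M,K=cam(n); save(n+'0',p); P=world(d,i,M,K); np.savez(n+'0.npz',p=p,P=P,M=M,K=K,k1=i['k1']); print(n,i['vfov'],M.round(3).tolist())
for n in ('block','heater','block_top','tens_wheel','units_wheel'):
  print(n,[(np.round(r['at'],3),round(r['confidence'],2)) for r in bot.find_in('top',n)])
E
```

```text
t 0.0 p [0.1137 0.4862 0.195 ] q [ 1.146e-01  9.934e-01 -1.000e-03 -1.000e-04] w 0.0857 F [ 0.4 -0.5  0.7]
j [1.341 0.241 0.004 1.335 0.    1.571]
tool y [ 0.228  0.974 -0.002] z [-0.    -0.002 -1.   ]
0.0187
scene 53.2087638412684 [[-0.611, 0.487, -0.624, 1.179], [0.792, 0.371, -0.485, 0.476], [-0.005, -0.791, -0.612, 0.714], [0.0, 0.0, 0.0, 1.0]]
top 47.2318749106261 [[0.013, -0.983, 0.182, 0.337], [-1.0, -0.013, -0.001, -0.008], [0.003, -0.182, -0.983, 1.258], [0.0, 0.0, 0.0, 1.0]]
wrist 63.15397378627578 [[0.227, 0.941, 0.251, 0.05], [0.974, -0.219, -0.061, 0.502], [-0.002, 0.258, -0.966, 0.373], [0.0, 0.0, 0.0, 1.0]]
block [(array([0.512, 0.406, 0.048]), 0.79), (array([0.503, 0.312, 0.065]), 0.76), (array([0.358, 0.283, 0.086]), 0.56)]
heater [(array([ 0.568, -0.161,  0.097]), 0.9), (array([0.503, 0.316, 0.065]), 0.46), (array([ 0.414, -0.343,  0.018]), 0.35), (array([ 0.508, -0.201,  0.107]), 0.26)]
block_top [(array([0.504, 0.311, 0.064]), 0.72), (array([0.35 , 0.282, 0.087]), 0.67)]
tens_wheel [(array([ 0.51 , -0.166,  0.106]), 0.48)]
units_wheel []
```

View pics/scene0.png

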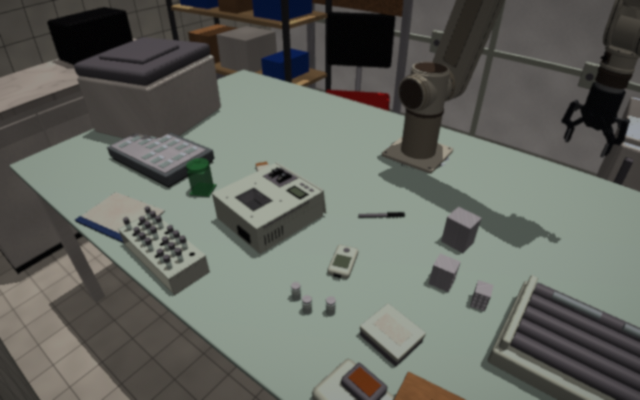

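View pics/top0.png

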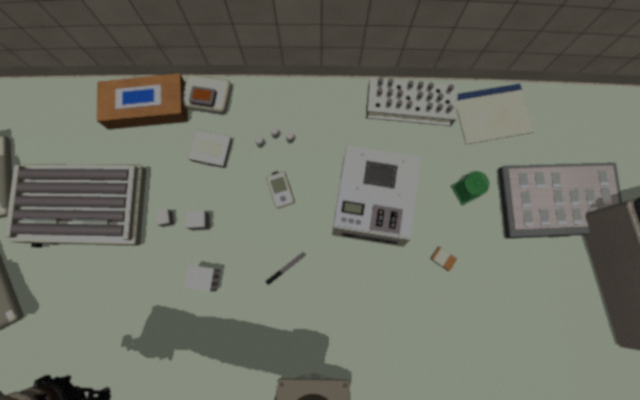

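View pics/wrist0.png

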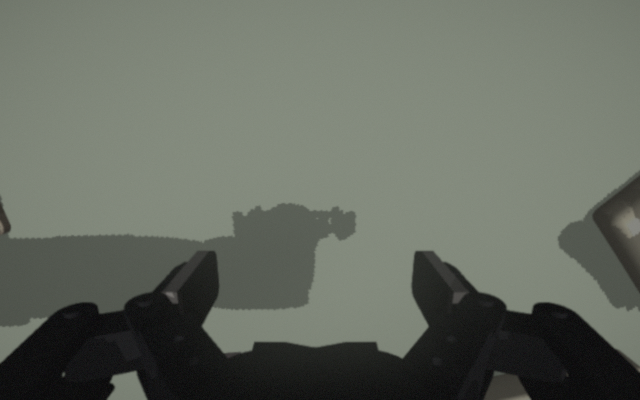

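Scene: heater at top-view px (378,195), block candidates at (196,219), (164,217), (205,278). Measuring from depth.

Run:
```python
import numpy as np,cv2
z=np.load('top0.npz');P=z['P'];p=z['p']
for (u,v) in ((196,219),(164,217),(205,278)):
    s=P[v-25:v+25,u-25:u+25].reshape(-1,3); t=s[s[:,2]>0.02]; zz=t[:,2]
    print(u,v,np.percentile(zz,[50,90,98]))
    tt=t[zz>np.percentile(zz,90)-0.006]
    r=cv2.minAreaRect((tt[:,:2]*1000).astype(np.float32)); print(r, tt.mean(0))
# table bias
print(np.nanmedian(P[250:270,100:150].reshape(-1,3),0))
# heater deck
s=P[130:250,320:430].reshape(-1,3); t=s[(s[:,2]>0.088)&(s[:,2]<0.102)]
r=cv2.minAreaRect((t[:,:2]*1000).astype(np.float32)); print(r,np.median(t[:,2]),cv2.boxPoints(r))
c=cv2.resize(p[130:260,320:440],None,fx=6,fy=6,interpolation=cv2.INTER_CUBIC)
c=cv2.convertScaleAbs(c,alpha=1.8)
cv2.imwrite('pics/hc.png',cv2.resize(c[...,::-1],(720,600))) 
c=cv2.resize(p[180:310,140:260],None,fx=5,fy=5,interpolation=cv2.INTER_CUBIC);cv2.imwrite('pics/bc.png',c[:600,...,::-1])
z=np.load('scene0.npz');p=z['p']
c=cv2.resize(p[190:330,400:520],None,fx=4,fy=4,interpolation=cv2.INTER_CUBIC);cv2.imwrite('pics/sc.png',c[...,::-1])
```

```text
196 219 [0.06329623 0.06688665 0.06864265]
((509.6458740234375, 318.1017761230469), (41.38005065917969, 50.39592361450195), 1.7351189851760864) [0.50953717 0.31806943 0.06469119]
164 217 [0.04667198 0.05940278 0.06656814]
((507.3891296386719, 381.4405212402344), (40.4106330871582, 93.39216613769531), 0.10954300314188004) [0.5085447  0.35389435 0.06188195]
205 278 [0.08408472 0.08716732 0.08874637]
((354.3268737792969, 294.2450256347656), (69.15270233154297, 58.80433654785156), 83.07532501220703) [0.35449918 0.29441618 0.08485184]
[4.00976694e-01 5.28536271e-01 1.61329135e-04]
((581.8233642578125, -161.21205139160156), (202.31809997558594, 226.0657501220703), 81.1892318725586) 0.09507262061229804 [[ 454.62964  -243.86397 ]
 [ 678.0277   -278.49078 ]
 [ 709.0171    -78.560135]
 [ 485.61902   -43.93332 ]]
```

View pics/bc.png

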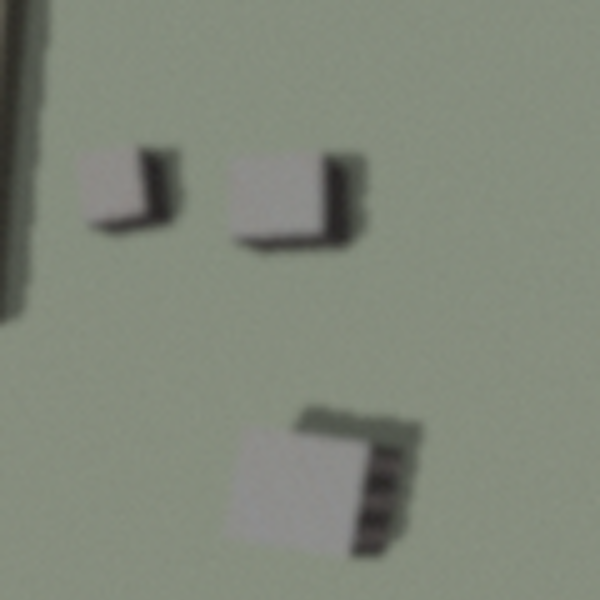

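View pics/sc.png

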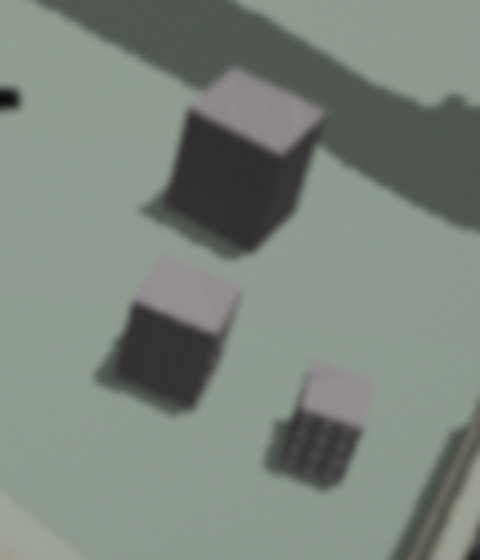

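View pics/hc.png

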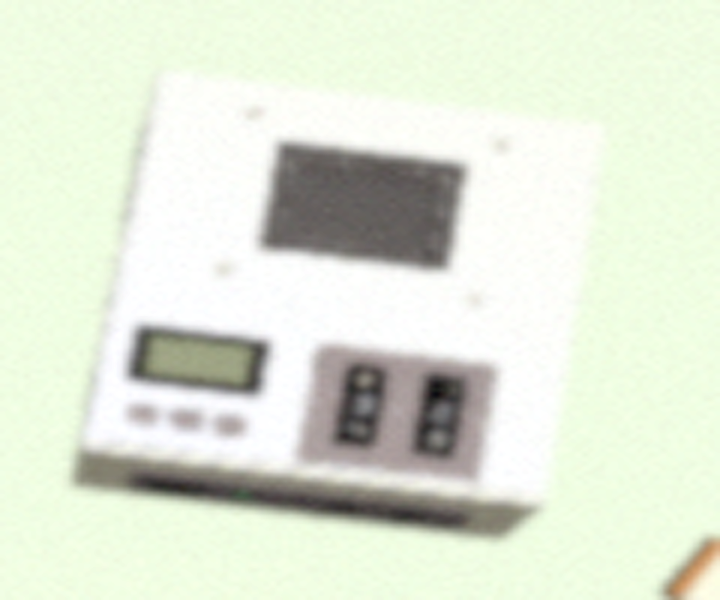

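Target block is the 41x50 footprint one at about (0.51, 0.318), 64 mm high (the neighbours are 48 and 86 mm tall). Going to look with the wrist camera.

move_arm:
  series:
    - [[3.9,-1.9,0.8,0,0,-7.7,1],[3.9,-1.9,0.8,0,0,-7.7,1],[3.9,-1.9,0.8,0,0,-7.7,1],[3.9,-1.9,0.8,0,0,-7.7,1],[3.9,-1.9,0.8,0,0,-7.7,1]]

```text
clock: 0.9
eef_pos: [0.3092, 0.3905, 0.2356]
tool_rot: [0.441, 0.897, -0.0, -0.001]
ft_force: [-0.4, 1.5, 0.1]
grip_width: 0.0855
```

move_arm:
  series:
    - [[3.9,-1.9,0.8,0,0,-7.7,1],[3.9,-1.9,0.8,0,0,-7.7,1],[3.9,-1.9,0.8,0,0,-7.7,1],[3.9,-1.9,0.8,0,0,-7.7,1],[3.9,-1.9,0.8,0,0,-7.7,1]]

```text
clock: 1.4
eef_pos: [0.5116, 0.2902, 0.278]
tool_rot: [0.722, 0.691, 0.001, -0.001]
ft_force: [-0.1, 0.9, 0.5]
grip_width: 0.0851
```

Run:
```python
from h import *
st()
p,d,i,M,K=cam('wrist'); save('w1',p); P=world(d,i,M,K); np.savez('w1.npz',p=p,P=P,M=M,K=K,k1=i['k1'])
```

```text
t 1.4 p [0.5116 0.2902 0.278 ] q [ 0.7224  0.6915  0.0012 -0.0011] w 0.0851 F [-0.1  0.9  0.5]
j [0.514 0.41  0.454 1.613 0.003 2.129]
tool y [ 0.999 -0.044  0.   ] z [ 0.     0.003 -1.   ]
```

View pics/w1.png

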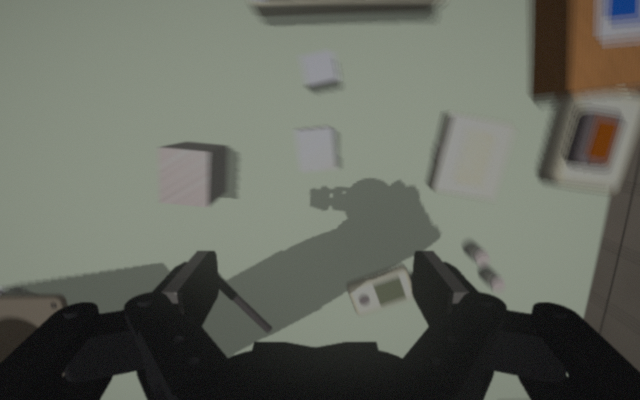

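Block at px (316,150), small look-alike (321,70), big one (190,175), meter (380,290). The faces seen so far (−y, −x, +x) show no holes, so holes face +y as stated. Fit the pose.

Run:
```python
import numpy as np,cv2
z=np.load('w1.npz');P=z['P'];p=z['p']
for (u,v,zt) in ((316,150,.064),(321,70,.048)):
    s=P[v-30:v+32,u-35:u+35].reshape(-1,3); 
    t=s[s[:,2]>0.02]; print(np.percentile(t[:,2],[10,50,90]))
    zt=np.percentile(t[:,2],60)
    tt=t[abs(t[:,2]-zt)<.005]
    print(cv2.minAreaRect((tt[:,:2]*1000).astype(np.float32)),tt.mean(0))
print(np.nanmedian(P[220:240,150:200].reshape(-1,3),0))
c=cv2.resize(p[20:220,260:400],None,fx=4,fy=3,interpolation=cv2.INTER_CUBIC)
cv2.imwrite('pics/w1c.png',c[...,::-1])
```

```text
[0.06255937 0.06361067 0.06463749]
((508.3046875, 319.6717529296875), (44.130775451660156, 50.267662048339844), 4.0789408683776855) [0.50831598 0.32018152 0.0636361 ]
[0.04735632 0.04882898 0.04990915]
((515.1652221679688, 414.355224609375), (38.899391174316406, 35.22713088989258), 10.13032054901123) [0.51519049 0.41391949 0.04886572]
[ 2.96950523e-01  2.02680823e-01 -9.97361966e-05]
```

View pics/w1c.png

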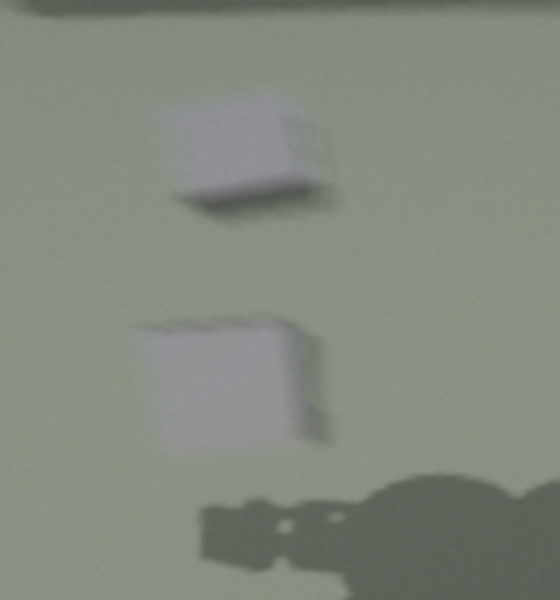

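move_arm:
  series:
    - [[-0.1,1.6,-3.0,0,0,6.6,1],[-0.1,1.6,-3.0,-8.5,-0.6,0,1],[-0.1,1.6,-3.0,-8.5,-0.6,0,1],[-0.1,1.6,-3.0,-8.5,-0.6,0,1],[-0.1,1.6,-3.0,-8.5,-0.6,0,1]]

```text
clock: 1.95
eef_pos: [0.5243, 0.359, 0.1367]
tool_rot: [0.66, 0.692, -0.187, 0.227]
ft_force: [1.7, 1.2, 0.8]
grip_width: 0.0856
```

```bash
cat > g.py <<'E'
from h import *
import sys
o=st()
E
python3 g.py
```

```text
t 1.95 p [0.5243 0.359  0.1367] q [ 0.6595  0.6918 -0.1869  0.2271] w 0.0856 F [1.7 1.2 0.8]
j [ 0.83   0.923  0.83   1.894 -0.441  2.448]
tool y [0.997 0.06  0.041] z [ 0.068 -0.558 -0.827]
```

move_arm:
  series:
    - [[-1.5,0,-1.0,0,2.3,0.6,1],[0,-1.0,-2.4,0,0,0,1],[0,-1.1,-2.4,0,0,0,1],[0,-1.1,-2.4,0,0,0,1],[0,-0.8,-1.5,0,0,0,1]]

```text
clock: 2.45
eef_pos: [0.4962, 0.3211, -0.0069]
tool_rot: [0.634, 0.705, -0.233, 0.214]
ft_force: [-0.5, 0.1, -0.5]
grip_width: 0.0854
```

```bash
python3 g.py
```

```text
t 2.45 p [ 0.4962  0.3211 -0.0069] q [ 0.6342  0.7054 -0.2335  0.214 ] w 0.0854 F [-0.5  0.1 -0.5]
j [ 0.815  0.987  0.547  1.628 -0.429  2.39 ]
tool y [ 0.995  0.087 -0.058] z [ 0.006 -0.601 -0.799]
```

move_arm:
  series:
    - [[0.6,-0.3,1.5,0,-1.6,0,1],[0,0,0,0,0,0,1],[0,0,0,0,0,0,1],[0,0,0,0,0,0,1],[0,0,0,0,0,0,1]]

```text
clock: 2.95
eef_pos: [0.504, 0.3188, 0.0154]
tool_rot: [0.639, 0.702, -0.22, 0.224]
ft_force: [0.3, -0.2, -0.3]
grip_width: 0.0859
```

```bash
python3 g.py
```

```text
t 2.95 p [0.504  0.3188 0.0154] q [ 0.639   0.7021 -0.22    0.2242] w 0.0859 F [ 0.3 -0.2 -0.3]
j [ 0.813  0.95   0.536  1.629 -0.449  2.399]
tool y [ 0.996  0.086 -0.022] z [ 0.034 -0.596 -0.803]
```

move_arm:
  series:
    - [[0.4,-0.4,0.6,0,-1.2,-0.8,1],[0,0,0,0,0,0,1],[0,0,0,0,0,0,1],[0,0,0,0,0,0,1],[0,0,0,0,0,0,1]]

```text
clock: 3.45
eef_pos: [0.5092, 0.3159, 0.0237]
tool_rot: [0.647, 0.695, -0.212, 0.231]
ft_force: [0.5, 0.6, 0.2]
grip_width: 0.0852
```

Run:
```python
from h import *
st()
p,d,i,M,K=cam('wrist'); save('w2',p); P=world(d,i,M,K); np.savez('w2.npz',p=p,P=P,M=M,K=K,k1=i['k1'])
```

```text
t 3.45 p [0.5092 0.3159 0.0237] q [ 0.6473  0.6948 -0.2124  0.2306] w 0.0852 F [0.5 0.6 0.2]
j [ 0.808  0.935  0.531  1.626 -0.459  2.418]
tool y [0.997 0.072 0.003] z [ 0.045 -0.594 -0.803]
```

View pics/w2.png

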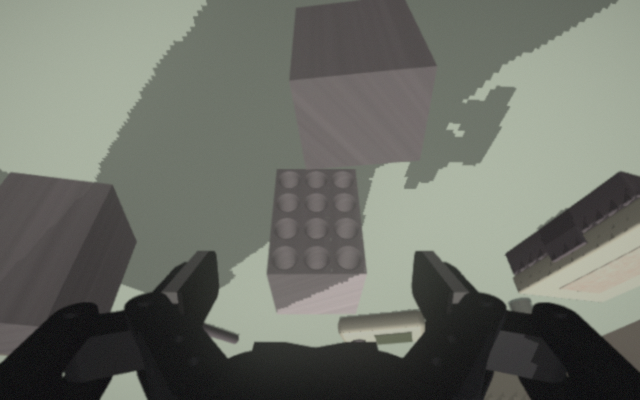

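The hole face (12 holes, px 270–366 x 170–272) looks +y, and the block is centred between the jaws. Closing.

move_arm:
  series:
    - [[0,0,0,0,0,0,0.3],[0,0,0,0,0,0,0.3],[0,0,0,0,0,0,0.3],[0,0,0,0,0,0,0.3],[0,0,0,0,0,0,0.3]]

```text
clock: 4.0
eef_pos: [0.5091, 0.3161, 0.0233]
tool_rot: [0.647, 0.695, -0.213, 0.231]
ft_force: [0.1, -0.2, 0.1]
grip_width: 0.0422
```

```bash
python3 g.py
```

```text
t 4.0 p [0.5091 0.3161 0.0233] q [ 0.647   0.695  -0.2126  0.2307] w 0.0422 F [ 0.1 -0.2  0.1]
j [ 0.809  0.936  0.532  1.626 -0.459  2.418]
tool y [0.997 0.072 0.003] z [ 0.046 -0.594 -0.803]
```

move_arm:
  series:
    - [[0,0,0,0,0,0,0],[0,0,0.5,0,0,0,0],[0,0,1.5,0,0,0,0],[0,-1.0,2.5,0,0,0,0],[0,-1.0,2.0,0,0,0,0]]

```text
clock: 4.5
eef_pos: [0.506, 0.295, 0.0855]
tool_rot: [0.646, 0.695, -0.217, 0.229]
ft_force: [-0.1, -0.4, -3.0]
grip_width: 0.0417
```

```bash
python3 g.py
```

```text
t 4.5 p [0.506  0.295  0.0855] q [ 0.6456  0.6954 -0.2169  0.229 ] w 0.0417 F [-0.1 -0.4 -3. ]
j [ 0.79   0.854  0.53   1.707 -0.464  2.397]
tool y [ 0.997  0.072 -0.006] z [ 0.038 -0.597 -0.801]
```

move_arm:
  series:
    - [[0,-0.2,0.5,8.4,0.6,0,0],[0,-0.3,0.3,8.4,0.6,0,0],[0,-0.3,0,8.4,0.6,0,0],[0,-0.3,0,8.4,0.6,0,0],[0,-0.3,0,8.4,0.6,0,0]]

```text
clock: 5.0
eef_pos: [0.5056, 0.2846, 0.0975]
tool_rot: [0.674, 0.736, 0.038, -0.037]
ft_force: [0.1, -0.5, -4.3]
grip_width: 0.0418
```

```bash
python3 g.py
```

```text
t 5.0 p [0.5056 0.2846 0.0975] q [ 0.6744  0.7364  0.0383 -0.0372] w 0.0418 F [ 0.1 -0.5 -4.3]
j [ 0.456  0.419 -0.01   1.097  0.097  1.941]
tool y [0.996 0.087 0.006] z [-0.003  0.107 -0.994]
```

move_arm:
  series:
    - [[0,-0.3,0,8.4,0.7,0,0],[0,-0.3,0,8.4,0.7,0,0],[0,-0.3,0,8.4,0.7,0,0],[0,-0.2,0,8.4,0.7,0,0],[0,0,0,6.0,0.4,0,0]]

```text
clock: 5.5
eef_pos: [0.5073, 0.2661, 0.1087]
tool_rot: [0.623, 0.676, 0.278, -0.28]
ft_force: [-0.5, -0.6, -3.4]
grip_width: 0.0418
```

move_arm:
  series:
    - [[0,0,0,0,0,0,0],[0,0,-0.5,0,0,0,0],[0,0,-0.5,0,0,0,0],[0,0,0,0,0,0,0],[0,0,0,0,0,0,0]]

```text
clock: 6.0
eef_pos: [0.5067, 0.263, 0.0974]
tool_rot: [0.626, 0.677, 0.273, -0.276]
ft_force: [0.7, -0.0, -2.9]
grip_width: 0.0419
```

```bash
python3 g.py
```

```text
t 6.0 p [0.5067 0.263  0.0974] q [ 0.6255  0.6767  0.2734 -0.2759] w 0.0419 F [ 0.7 -0.  -2.9]
j [ 0.04   0.453 -0.256  0.866  0.798  1.531]
tool y [0.997 0.068 0.025] z [-0.031  0.715 -0.698]
```

move_arm:
  series:
    - [[0,0,-1.0,7.6,1.8,0,0],[0,0,-1.0,0,0,0,0],[0,0,-1.0,0,0,0,0],[0,0,0,0,0,0,0],[0,0,0,0,0,0,0]]

```text
clock: 6.5
eef_pos: [0.5081, 0.2675, 0.069]
tool_rot: [0.606, 0.657, 0.309, -0.325]
ft_force: [0.5, -0.1, -3.4]
grip_width: 0.0419
```

```bash
python3 g.py
```

```text
t 6.5 p [0.5081 0.2675 0.069 ] q [ 0.606   0.657   0.3087 -0.3252] w 0.0419 F [ 0.5 -0.1 -3.4]
j [-0.007  0.57  -0.261  0.838  0.926  1.434]
tool y [0.997 0.075 0.011] z [-0.053  0.8   -0.598]
```

move_arm:
  series:
    - [[0,0,-1.5,0.2,0.5,0,0],[0,0,-1.2,0,0,0,0],[0,0,-0.8,0,0,0,0],[0,0,0,0,0,0,0],[0,0,0,0,0,0,0]]

```text
clock: 7.0
eef_pos: [0.5091, 0.2686, 0.034]
tool_rot: [0.605, 0.657, 0.308, -0.327]
ft_force: [0.3, 0.4, -3.4]
grip_width: 0.042
```

Run:
```python
from h import *
st()
p,d,i,M,K=cam('wrist'); save('w3',p); P=world(d,i,M,K); np.savez('w3.npz',p=p,P=P,M=M,K=K,k1=i['k1'])
```

```text
t 7.0 p [0.5091 0.2686 0.034 ] q [ 0.6053  0.6569  0.3083 -0.3272] w 0.042 F [ 0.3  0.4 -3.4]
j [-0.006  0.629 -0.275  0.769  0.929  1.432]
tool y [0.997 0.077 0.009] z [-0.057  0.801 -0.596]
```

View pics/w3.png

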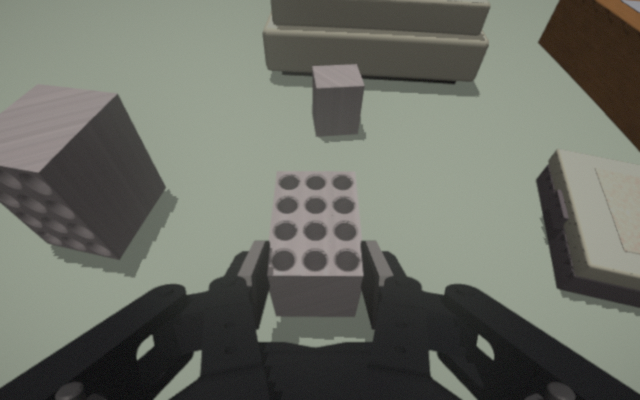

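Holes up, gripped centrally (px 316,245). Check levelness of the hole face from depth.

Run:
```python
import numpy as np
P=np.load('w3.npz')['P']
s=P[178:262,282:352].reshape(-1,3); s=s[~np.isnan(s).any(1)]
med=np.median(s[:,2]); 
for _ in range(8):
    A=np.c_[s[:,:2],np.ones(len(s))]; c=np.linalg.lstsq(A,s[:,2],rcond=None)[0]; r=s[:,2]-A@c; s=s[(r>-.0015)&(r<.003)]
print(np.degrees(c[:2]),len(s),np.median(s,0),P[172:300:8,316,:].round(4).tolist())
```

```text
[ 0.46158748 -3.17050864] 2326 [0.50967738 0.25025309 0.06068376] [[0.5072, 0.2922, 0.0596], [0.5074, 0.2893, 0.0562], [0.5075, 0.2891, 0.0496], [0.5086, 0.2733, 0.0615], [0.5087, 0.2731, 0.055], [0.5087, 0.2732, 0.0476], [0.5096, 0.2591, 0.0598], [0.5098, 0.2574, 0.0553], [0.5099, 0.2576, 0.0475], [0.5107, 0.2444, 0.0614], [0.511, 0.2414, 0.0592], [0.5111, 0.2418, 0.0508], [0.5112, 0.2416, 0.0427], [0.512, 0.2283, 0.0613], [0.5121, 0.2283, 0.053], [0.5122, 0.2279, 0.045]]
```

move_arm:
  series:
    - [[0,0,-0.5,0,0,0,0],[0,0,-0.2,0,0,0,0],[0,0,-0.1,0,0,0,0],[0,0,-0.1,0,0,0,0],[0,0,0,0,0,0,0]]

```text
clock: 7.55
eef_pos: [0.5098, 0.2683, 0.025]
tool_rot: [0.605, 0.657, 0.309, -0.327]
ft_force: [-0.6, -0.1, -3.5]
grip_width: 0.0417
```

move_arm:
  series:
    - [[0,0,-0.1,0,0,0,0],[0,0,-0.1,0,0,0,0],[0,0,0,0,0,0,0],[0,0,0,0,0,0,0],[0,0,0,0,0,0,0]]

```text
clock: 8.05
eef_pos: [0.5101, 0.2684, 0.0233]
tool_rot: [0.605, 0.657, 0.309, -0.327]
ft_force: [-0.3, -0.3, -3.7]
grip_width: 0.0416
```

move_arm:
  series:
    - [[0,0,-0.1,0,0,0,0],[0,0,-0.1,0,0,0,0],[0,0,0,0,0,0,0],[0,0,0,0,0,0,0],[0,0,0,0,0,0,0]]

```text
clock: 8.55
eef_pos: [0.5104, 0.2686, 0.0227]
tool_rot: [0.605, 0.656, 0.31, -0.327]
ft_force: [-0.2, -0.0, -1.2]
grip_width: 0.0422
```

move_arm:
  series:
    - [[0,0,-0.1,0,0,0,0],[0,0,-0.1,0,0,0,0],[0,0,0,0,0,0,0],[0,0,0,0,0,0,0],[0,0,0,0,0,0,0]]

```text
clock: 9.05
eef_pos: [0.5106, 0.269, 0.0228]
tool_rot: [0.605, 0.655, 0.312, -0.328]
ft_force: [-0.9, -1.6, 0.6]
grip_width: 0.0416
```

move_arm:
  series:
    - [[0,0,-0.2,0,0,0,0],[0,0,-0.2,0,0,0,0],[0,0,-0.2,0,0,0,0],[0,0,0,0,0,0,0],[0,0,0,0,0,0,0]]

```text
clock: 9.55
eef_pos: [0.5114, 0.2698, 0.0231]
tool_rot: [0.605, 0.652, 0.316, -0.331]
ft_force: [0.6, 0.4, -0.3]
grip_width: 0.0422
```

Run:
```python
from h import *
st()
p,d,i,M,K=cam('scene'); save('s4',cv2.resize(p[190:330,400:520],None,fx=4,fy=4,interpolation=cv2.INTER_CUBIC))
```

```text
t 9.55 p [0.5114 0.2698 0.0231] q [ 0.6049  0.6518  0.3157 -0.3312] w 0.0422 F [ 0.6  0.4 -0.3]
j [-0.01   0.655 -0.283  0.732  0.947  1.435]
tool y [0.998 0.069 0.011] z [-0.05   0.812 -0.581]
```

View pics/s4.png

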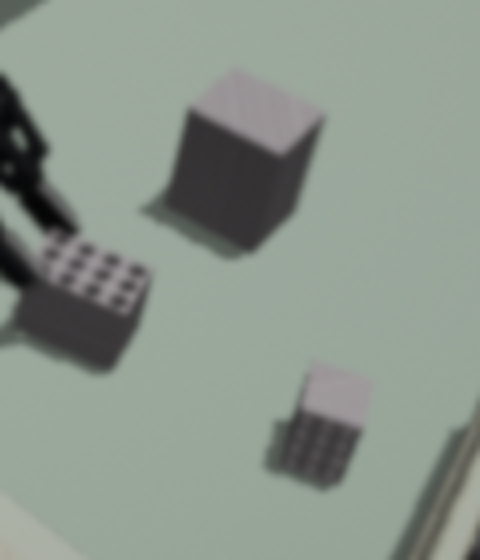

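Flat on the bench (px 90,310). Release and withdraw.

move_arm:
  series:
    - [[0,0,0,0,0,0,0.6],[0,0,0,0,0,0,0.8],[0,0,0,0,0,0,1],[0,0,0,0,0,0,1],[0,0,0,0,0,0,1]]

```text
clock: 10.1
eef_pos: [0.5126, 0.2708, 0.0235]
tool_rot: [0.604, 0.652, 0.317, -0.331]
ft_force: [0.0, -0.1, 0.3]
grip_width: 0.085
```

Run:
```python
from h import *
st()
p,d,i,M,K=cam('wrist'); save('w5',p); P=world(d,i,M,K); np.savez('w5.npz',p=p,P=P,M=M,K=K,k1=i['k1'])
s=P[160:330,255:385].reshape(-1,3); t=s[(s[:,2]>.044)&(s[:,2]<.056)]
print(cv2.minAreaRect((t[:,:2]*1000).astype(np.float32)),np.median(t,0))
```

```text
t 10.1 p [0.5126 0.2708 0.0235] q [ 0.6036  0.6524  0.3171 -0.3309] w 0.085 F [ 0.  -0.1  0.3]
j [-0.009  0.656 -0.281  0.73   0.949  1.434]
tool y [0.997 0.07  0.014] z [-0.049  0.813 -0.58 ]
((511.64898681640625, 260.8361511230469), (44.22903823852539, 66.36431121826172), 3.6595449447631836) [0.5119319  0.25624097 0.04924827]
```

View pics/w5.png

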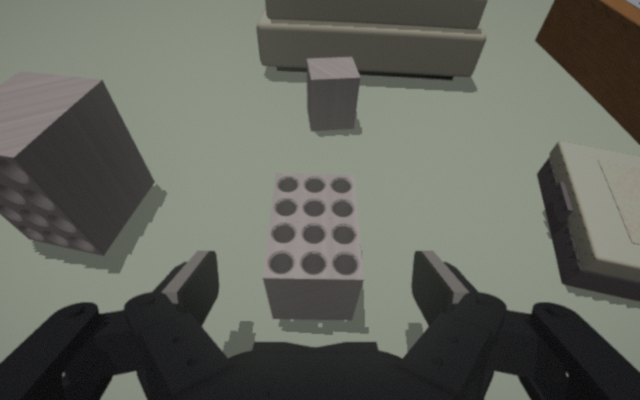

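move_arm:
  series:
    - [[0,-1.5,1.0,0,0,0,1],[0,-2.5,2.0,0,0,0,1],[0,-2.5,2.5,0,0,0,1],[0,-1.0,3.0,-8.4,-0.6,0,1],[0,0,2.5,-8.4,-0.6,0,1]]

```text
clock: 10.65
eef_pos: [0.5067, 0.19, 0.1241]
tool_rot: [0.65, 0.689, 0.215, -0.238]
ft_force: [1.8, 0.7, 1.0]
grip_width: 0.0855
```

move_arm:
  series:
    - [[0,1.0,1.0,-8.4,-0.6,0,1],[0,1.0,0,-8.4,-0.6,0,1],[0,1.0,0,-8.4,-0.6,0,1],[0,1.0,0,-4,-0.3,0,1],[0,0,0,0,0,0,1]]

```text
clock: 11.15
eef_pos: [0.5136, 0.233, 0.1462]
tool_rot: [0.684, 0.726, 0.053, -0.042]
ft_force: [-0.2, -0.5, 0.0]
grip_width: 0.0856
```

Run:
```python
from h import *
st()
p,d,i,M,K=cam('wrist'); save('w6',p); P=world(d,i,M,K); np.savez('w6.npz',p=p,P=P,M=M,K=K,k1=i['k1'])
b=proj([.5116,.2604,.05],i,M,K)[0].astype(int); print(b)
s=P[max(0,b[1]-70):b[1]+70,b[0]-70:b[0]+70].reshape(-1,3); t=s[(s[:,2]>.044)&(s[:,2]<.056)]
print(cv2.minAreaRect((t[:,:2]*1000).astype(np.float32)),np.median(t,0))
```

```text
t 11.15 p [0.5136 0.233  0.1462] q [ 0.6842  0.7262  0.0527 -0.0415] w 0.0856 F [-0.2 -0.5  0. ]
j [0.353 0.342 0.004 1.175 0.121 1.868]
tool y [0.998 0.058 0.02 ] z [ 0.012  0.133 -0.991]
[312 177]
((511.5450744628906, 260.5502624511719), (43.9245491027832, 63.456504821777344), 3.7774264812469482) [0.51180289 0.26077889 0.04950097]
```

View pics/w6.png

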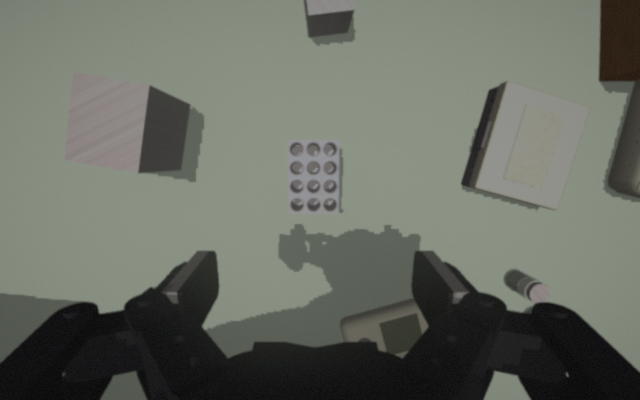

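Block lies at (0.5115, 0.2605), yaw 3.8°, holes up (px 312,177), standing clear. Straight-down regrasp.

move_arm:
  series:
    - [[0,1.4,-1,-7.6,0.6,0.4,1],[-0.2,1.35,-2,0,0,0,1],[0,0,-2,0,0,0,1],[0,0,-1,0,0,0,1],[0,0,0,0,0,0,1]]

```text
clock: 11.7
eef_pos: [0.5109, 0.2528, 0.0815]
tool_rot: [0.687, 0.726, -0.003, -0.001]
ft_force: [-0.2, -0.3, -0.5]
grip_width: 0.0854
```

```bash
python3 g.py
```

```text
t 11.7 p [0.5109 0.2528 0.0815] q [ 0.6872  0.7265 -0.0031 -0.0012] w 0.0854 F [-0.2 -0.3 -0.5]
j [0.459 0.455 0.007 1.13  0.    1.975]
tool y [ 0.998  0.056 -0.006] z [-0.006 -0.003 -1.   ]
```

move_arm:
  series:
    - [[0.05,0.8,-1.2,0,-0.4,0.6,1],[0,0,-1.7,0,0,0,1],[0,0,-1.2,0,0,0,1],[0,0,-0.4,0,0,0,1],[0,0,0,0,0,0,1]]

```text
clock: 12.2
eef_pos: [0.5138, 0.2559, 0.0375]
tool_rot: [0.687, 0.727, 0.0, 0.001]
ft_force: [0.1, 0.1, 0.3]
grip_width: 0.0858
```

```bash
python3 g.py
```

```text
t 12.2 p [0.5138 0.2559 0.0375] q [6.866e-01 7.271e-01 5.000e-04 1.100e-03] w 0.0858 F [0.1 0.1 0.3]
j [ 0.463  0.496 -0.051  1.022 -0.002  1.977]
tool y [0.998 0.057 0.002] z [ 0.002 -0.001 -1.   ]
```

move_arm:
  series:
    - [[-0.2,0.4,-0.4,0,0,0.5,1],[0,0,0,0,0,0,1],[0,0,0,0,0,0,1],[0,0,0,0,0,0,1],[0,0,0,0,0,0,1]]

```text
clock: 12.7
eef_pos: [0.5135, 0.2608, 0.0359]
tool_rot: [0.683, 0.73, 0.003, 0.002]
ft_force: [-0.2, -0.2, -0.0]
grip_width: 0.0852
```

```bash
python3 g.py
```

```text
t 12.7 p [0.5135 0.2608 0.0359] q [0.6833 0.7301 0.0026 0.0017] w 0.0852 F [-0.2 -0.2 -0. ]
j [ 4.710e-01  4.980e-01 -5.300e-02  1.014e+00 -1.000e-03  1.975e+00]
tool y [0.998 0.066 0.006] z [ 0.006  0.001 -1.   ]
```

move_arm:
  series:
    - [[-0.2,0,-0.5,0,0.4,0,1],[0,0,0,0,0,0,1],[0,0,0,0,0,0,0.7],[0,0,0,0,0,0,0.5],[0,0,0,0,0,0,0.4]]

```text
clock: 13.2
eef_pos: [0.5113, 0.261, 0.0306]
tool_rot: [0.683, 0.73, 0.0, -0.001]
ft_force: [0.4, 0.8, 0.3]
grip_width: 0.0437
```

```bash
python3 g.py
```

```text
t 13.2 p [0.5113 0.261  0.0306] q [ 6.832e-01  7.302e-01  1.000e-04 -1.000e-03] w 0.0437 F [0.4 0.8 0.3]
j [ 0.471  0.505 -0.056  1.01   0.002  1.975]
tool y [ 0.998  0.066 -0.001] z [-0.001  0.002 -1.   ]
```

move_arm:
  series:
    - [[0,0,0,0,0,0,0],[0,0,0,0,0,0,0],[0,0,1,0,0,0,0],[0,0,3,0,0,0,0],[0,0,4,0,0,0,0]]

```text
clock: 13.7
eef_pos: [0.5063, 0.2583, 0.1073]
tool_rot: [0.683, 0.73, -0.006, -0.003]
ft_force: [0.8, 0.2, 0.4]
grip_width: -0.0002
```

move_arm:
  series:
    - [[0,-2,4,0,0,0,0],[1,-4,4,0,0,0,0],[1,-4.5,2,0,0,-3,0],[1,-4.5,0,0,0,-3,0],[1,-4.5,0,0,0,-3,0]]

```text
clock: 14.2
eef_pos: [0.5484, 0.0702, 0.2177]
tool_rot: [0.736, 0.677, 0.002, 0.001]
ft_force: [1.4, 0.5, -0.7]
grip_width: -0.0003
```

```bash
python3 g.py
```

```text
t 14.2 p [0.5484 0.0702 0.2177] q [0.7358 0.6772 0.0024 0.0008] w -0.0003 F [ 1.4  0.5 -0.7]
j [0.126 0.335 0.19  1.421 0.002 1.78 ]
tool y [ 0.997 -0.083  0.004] z [ 0.005  0.002 -1.   ]
```

The gripper shut empty — the block wasn't lifted. Check where it is.

Run:
```python
from h import *
p,d,i,M,K=cam('wrist'); save('w7',p)
p,d,i,M,K=cam('scene'); save('s7',cv2.resize(p[190:330,400:520],None,fx=4,fy=4,interpolation=cv2.INTER_CUBIC))
p,d,i,M,K=cam('top'); P=world(d,i,M,K);save('t7',p)
b=proj([.5116,.2604,.05],i,M,K)[0].astype(int); print(b)
s=P[b[1]-20:b[1]+20,b[0]-20:b[0]+20].reshape(-1,3); t=s[(s[:,2]>.03)]
print(np.percentile(t[:,2],[10,50,90]),cv2.minAreaRect((t[:,:2]*1000).astype(np.float32)))
```

```text
[217 218]
[0.04072275 0.05112037 0.71137537] ((474.7767028808594, 184.30630493164062), (240.6595458984375, 66.36099243164062), 63.69697570800781)
```

View pics/s7.png

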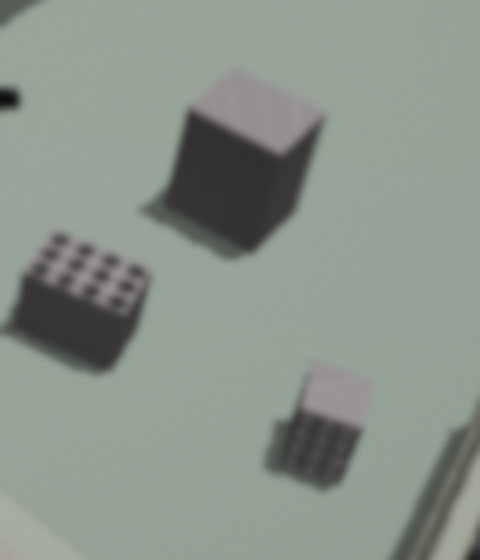

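View pics/w7.png

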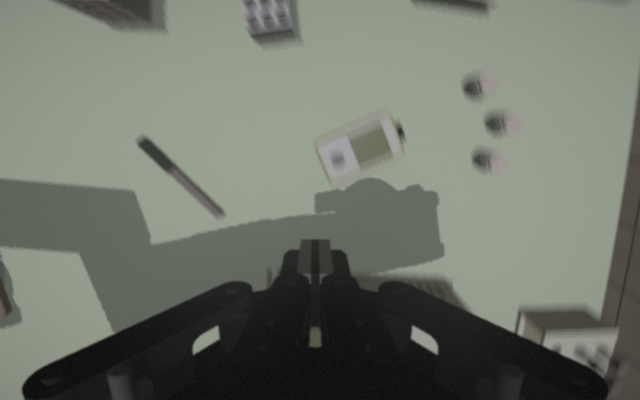

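Block is untouched at the same place (px 90,300 in the crop), so the tips closed above it. Measure where the fingertips really are in tool coordinates.

Run:
```python
from h import *
i=bot.camera_info('wrist'); T=np.array(i['tool_from_camera']); print(T.round(4).tolist())
o=st()
p,d,i,M,K=cam('wrist'); P=world(d,i,M,K)
def tool(P,M): 
    Mi=np.linalg.inv(M@np.linalg.inv(T)); return P@Mi[:3,:3].T+Mi[:3,3]
Q=tool(P,M)
print('shut'); 
for v in range(234,300,6): print(v,[Q[v,u].round(4).tolist() for u in (306,324)])
z=np.load('w5.npz');Q=tool(z['P'],z['M'])
print('open')
for v in range(246,300,6): print(v,[Q[v,u].round(4).tolist() for u in (205,213,430)])
z=np.load('w3.npz');Q=tool(z['P'],z['M'])
print('block')
for v in range(236,310,6): print(v,[Q[v,u].round(4).tolist() for u in (250,262,372,380)])
```

```text
[[0.0004, -0.966, -0.2584, 0.0659], [1.0, 0.0004, -0.0003, -0.0006], [0.0004, -0.2584, 0.966, -0.1776], [0.0, 0.0, 0.0, 1.0]]
t 14.35 p [0.5483 0.0688 0.2168] q [7.372e-01 6.757e-01 1.800e-03 3.000e-04] w -0.0001 F [-0.6  0.9 -0.4]
j [0.124 0.336 0.19  1.421 0.002 1.781]
tool y [ 0.996 -0.087  0.003] z [ 0.003  0.002 -1.   ]
shut
234 [[-0.0818, -0.0121, 0.2173], [-0.0818, 0.0111, 0.2171]]
240 [[0.012, -0.0046, -0.0413], [0.0117, 0.0035, -0.0404]]
246 [[0.0117, -0.0044, -0.0474], [0.0117, 0.0033, -0.0474]]
252 [[0.0118, -0.0042, -0.0539], [0.0119, 0.0031, -0.0542]]
258 [[0.0117, -0.0041, -0.0596], [0.0117, 0.003, -0.0596]]
264 [[0.0114, -0.004, -0.0643], [0.0122, 0.0028, -0.0661]]
270 [[0.0113, -0.0038, -0.0691], [0.0116, 0.0027, -0.0697]]
276 [[0.0106, -0.0038, -0.0724], [0.0127, 0.0025, -0.0765]]
282 [[0.0124, -0.0035, -0.0801], [0.0131, 0.0024, -0.0814]]
288 [[0.0123, -0.0035, -0.0839], [0.0126, 0.0023, -0.0843]]
294 [[0.012, -0.0034, -0.087], [0.0129, 0.0022, -0.0884]]
open
246 [[-0.0151, -0.0715, 0.0166], [-0.016, -0.067, 0.0188], [-0.0163, 0.0748, 0.0196]]
252 [[0.0113, -0.0462,
[... 1472 characters left out ...]
7, -0.0719]]
278 [[0.0105, -0.0235, -0.0739], [0.004, -0.0215, -0.0616], [0.0088, 0.0202, -0.0707], [0.0107, 0.0223, -0.0742]]
284 [[0.0088, -0.0234, -0.075], [0.0015, -0.0216, -0.0618], [0.0066, 0.0203, -0.071], [0.0088, 0.0223, -0.0751]]
290 [[0.0072, -0.0232, -0.0765], [-0.0005, -0.0214, -0.0631], [0.0046, 0.0202, -0.0718], [0.0077, 0.0219, -0.0772]]
296 [[0.0053, -0.0232, -0.0771], [-0.0026, -0.0214, -0.0639], [0.0022, 0.0203, -0.072], [0.0058, 0.0219, -0.0779]]
302 [[0.0174, -0.0181, -0.1003], [-0.0054, -0.0216, -0.0638], [0.0001, 0.0203, -0.0726], [0.0185, 0.0166, -0.102]]
308 [[0.0177, -0.0174, -0.1036], [-0.0074, -0.0215, -0.065], [-0.0026, 0.0205, -0.0723], [0.018, 0.0163, -0.1039]]
```

The tips actually sit ~40 mm behind the reported TCP (shut −39, at 44 mm −42, open −52 mm), so the jaws shut above the block. I'll allow for this. Before regrasping, look at the heater from close by, since I'm halfway there.

move_arm:
  series:
    - [[1,-4.5,0.5,0,0,-1,0],[1,-4.8,0.5,0,0,-1,0],[1,-4.8,0,0,0,-1,0],[1,-4.8,0,0,0,-1,0],[1,-4.8,0,0,0,0,0]]

```text
clock: 14.9
eef_pos: [0.5981, -0.1576, 0.2277]
tool_rot: [0.751, 0.66, 0.003, -0.002]
ft_force: [0.7, 0.1, 1.4]
grip_width: -0.0001
```

move_arm:
  series:
    - [[0,-3.0,0,0,0,0,0],[0,0,0,0,0,0,0],[0,0,0,0,0,0,0],[0,0,0,0,0,0,0],[0,0,0,0,0,0,0]]

```text
clock: 15.4
eef_pos: [0.5995, -0.1857, 0.2257]
tool_rot: [0.75, 0.662, 0.002, -0.004]
ft_force: [0.1, 0.0, -0.7]
grip_width: -0.0001
```

Run:
```python
from h import *
st()
p,d,i,M,K=cam('wrist'); save('w8',p); P=world(d,i,M,K); np.savez('w8.npz',p=p,P=P,M=M,K=K,k1=i['k1'])
```

```text
t 15.4 p [ 0.5995 -0.1857  0.2257] q [ 0.7498  0.6617  0.0024 -0.004 ] w -0.0001 F [ 0.1  0.  -0.7]
j [-0.305  0.504  0.466  1.537  0.008  1.391]
tool y [ 0.992 -0.124 -0.003] z [-0.002  0.009 -1.   ]
```

View pics/w8.png

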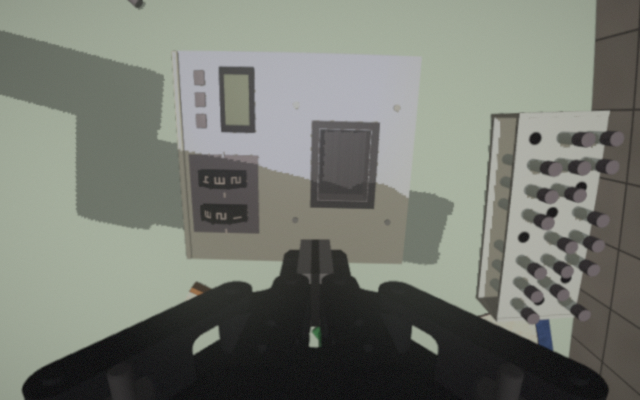

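Well at px (345,165), tens wheel (222,180), units wheel (223,215). Fit well and deck from depth, and zoom on the digits.

Run:
```python
from h import *
z=np.load('w8.npz');P=z['P'];p=z['p']
s=P[40:275,165:430].reshape(-1,3); t=s[abs(s[:,2]-.095)<.006]
r=cv2.minAreaRect((t[:,:2]*1000).astype(np.float32)); print('deck',r,np.median(t[:,2]))
s=P[100:235,295:395].reshape(-1,3); t=s[(s[:,2]<.072)]
r=cv2.minAreaRect((t[:,:2]*1000).astype(np.float32)); print('floor',r,np.median(t[:,2]),len(t))
# well boundary: rim of hole at deck: pixels with z<.09
m=((P[...,2]<.0885)).astype(np.uint8); m[:110]=0;m[220:]=0;m[:,:300]=0;m[:,390:]=0
c,_=cv2.findContours(m,cv2.RETR_EXTERNAL,cv2.CHAIN_APPROX_NONE); c=max(c,key=cv2.contourArea); print('px',cv2.minAreaRect(c))
# pixel rect corners on deck plane
K=z['K'];M=z['M'];k1=float(z['k1'])
def ray(u,v,zp):
    a=(u-K[0,2])/K[0,0];b=(v-K[1,2])/K[1,1];x,y=a,b
    for _ in range(20): r2=x*x+y*y;x=a/(1+k1*r2);y=b/(1+k1*r2)
    w=M[:3,:3]@[x,y,1]; l=(zp-M[2,3])/w[2]; return M[:3,3]+l*w
bx=cv2.boxPoints(cv2.minAreaRect(c)); W=np.array([ray(u,v,.095)[:2] for u,v in bx]); print((W*1000).round(1), (W.mean(0)*1000).round(1))
print(cv2.minAreaRect((W*1000).astype(np.float32)))
q=cv2.rotate(p[160:235,190:260],cv2.ROTATE_90_COUNTERCLOCKWISE)
q=cv2.convertScaleAbs(cv2.resize(q,None,fx=8,fy=8,interpolation=cv2.INTER_CUBIC),alpha=1.6); cv2.imwrite('pics/dig.png',q[...,::-1])
q=cv2.resize(p[105:225,295:395],None,fx=5,fy=5,interpolation=cv2.INTER_CUBIC);cv2.imwrite('pics/well.png',cv2.convertScaleAbs(q,alpha=1.3)[...,::-1])
```

```text
deck ((582.1834106445312, -161.12042236328125), (202.14334106445312, 224.00827026367188), 81.43124389648438) 0.09488145454467989
floor ((628.0430908203125, -168.98504638671875), (67.72322845458984, 47.80033493041992), 81.39739227294922) 0.06527017477346392 3058
px ((343.22430419921875, 164.14927673339844), (50.093841552734375, 69.57160949707031), 1.6365771293640137)
[[ 599.3 -196.8]
 [ 609.3 -131.1]
 [ 655.4 -138.1]
 [ 647.8 -204.3]] [ 627.9 -167.5]
((628.5516967773438, -167.6633758544922), (66.59171295166016, 49.03497314453125), 81.38546752929688)
```

View pics/dig.png

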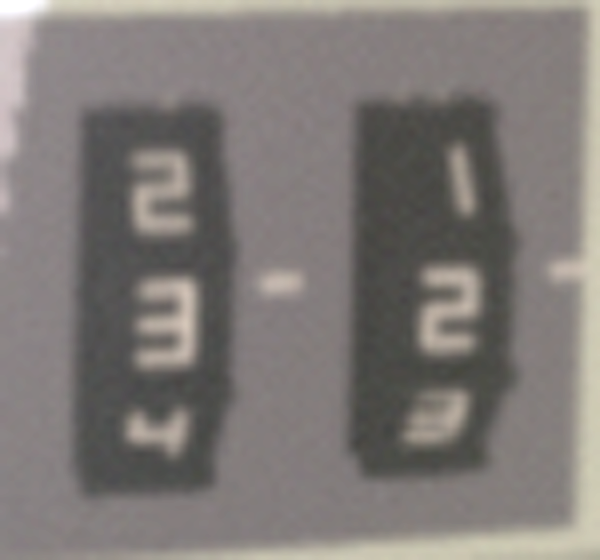

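View pics/well.png

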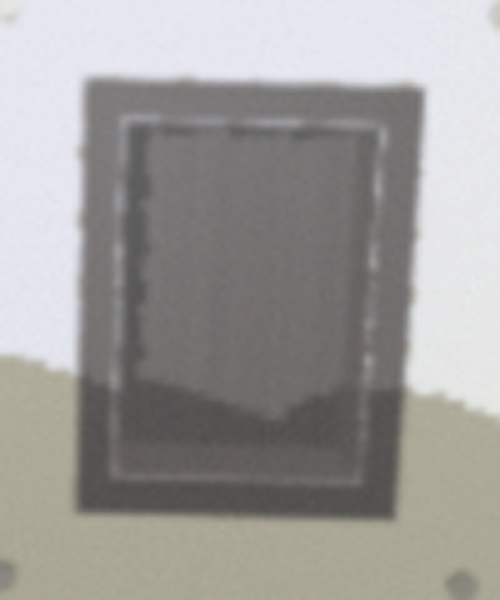

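Tens shows 3, units 2 (both at rest): need −1 and +3. Well centre ≈ (0.6283, −0.1683), yaw −8.6°. Back for the block.

move_arm:
  series:
    - [[-0.9,4.5,0,0,0,1.2,1],[-0.9,4.5,0,0,0,1.2,1],[-0.9,4.5,0,0,0,1.2,1],[-0.9,4.5,0,0,0,1.2,1],[-0.9,4.5,0,0,0,1.2,1]]

```text
clock: 15.95
eef_pos: [0.5525, 0.0463, 0.2255]
tool_rot: [0.714, 0.701, 0.003, -0.003]
ft_force: [0.6, -0.1, 0.2]
grip_width: 0.0724
```

move_arm:
  series:
    - [[-0.8,4.5,-1,0,0,1.2,1],[-0.9,4.5,-3,0,0,1.2,1],[-0.9,4.5,-4,0,0,1.2,1],[-0.9,3.0,-4,0,0,1.2,1],[-0.4,0,0,0,0,0,1]]

```text
clock: 16.45
eef_pos: [0.5114, 0.2124, 0.119]
tool_rot: [0.676, 0.737, 0.008, -0.001]
ft_force: [-1.3, -0.3, -0.7]
grip_width: 0.0854
```

```bash
python3 g.py
```

```text
t 16.45 p [0.5114 0.2124 0.119 ] q [ 0.6756  0.7372  0.0082 -0.0015] w 0.0854 F [-1.3 -0.3 -0.7]
j [ 0.388  0.378 -0.008  1.171  0.01   1.871]
tool y [0.996 0.087 0.01 ] z [ 0.009  0.014 -1.   ]
```

move_arm:
  series:
    - [[0,2.4,-0.5,-0.8,0.5,-1.2,1],[0,2.0,-1.5,0,0,0,1],[0,0.4,-2,0,0,0,1],[0,0,-2,0,0,0,1],[0,0,0,0,0,0,1]]

```text
clock: 16.95
eef_pos: [0.5099, 0.266, 0.063]
tool_rot: [0.681, 0.732, 0.003, 0.002]
ft_force: [-1.0, 0.4, -0.6]
grip_width: 0.0855
```

```bash
python3 g.py
```

```text
t 16.95 p [0.5099 0.266  0.063 ] q [0.6808 0.7325 0.0026 0.0019] w 0.0855 F [-1.   0.4 -0.6]
j [ 0.482  0.47  -0.02   1.074 -0.002  1.98 ]
tool y [0.997 0.073 0.006] z [ 0.006  0.001 -1.   ]
```

move_arm:
  series:
    - [[0.1,-0.5,-1.5,0,0.4,-0.4,1],[0,0,-2.2,0,0,0,1],[0,0,-1.5,0,0,0,1],[0,0,-0.5,0,0,0,1],[0,0,0,0,0,0,1]]

```text
clock: 17.45
eef_pos: [0.5151, 0.2602, 0.0094]
tool_rot: [0.684, 0.729, 0.004, 0.001]
ft_force: [-0.4, 0.5, -0.5]
grip_width: 0.0856
```

```bash
python3 g.py
```

```text
t 17.45 p [0.5151 0.2602 0.0094] q [0.6844 0.7291 0.0042 0.0012] w 0.0856 F [-0.4  0.5 -0.5]
j [ 4.670e-01  5.260e-01 -8.300e-02  9.530e-01  1.000e-03  1.975e+00]
tool y [0.998 0.063 0.008] z [ 0.007  0.005 -1.   ]
```

move_arm:
  series:
    - [[-0.2,0,-0.8,-0.3,0.5,0.2,1],[-0.1,0,-0.7,0,0,0,1],[0,0,0,0,0,0,1],[0,0,0,0,0,0,1],[0,0,0,0,0,0,1]]

```text
clock: 17.95
eef_pos: [0.5142, 0.2605, -0.0039]
tool_rot: [0.683, 0.73, 0.001, 0.0]
ft_force: [-0.3, -0.7, 0.2]
grip_width: 0.0854
```

Run:
```python
from h import *
st()
p,d,i,M,K=cam('wrist'); save('w9',p)
```

```text
t 17.95 p [ 0.5142  0.2605 -0.0039] q [6.834e-01 7.300e-01 1.100e-03 5.000e-04] w 0.0854 F [-0.3 -0.7  0.2]
j [ 0.469  0.545 -0.091  0.932 -0.     1.974]
tool y [0.998 0.066 0.002] z [ 0.002  0.001 -1.   ]
```

View pics/w9.png

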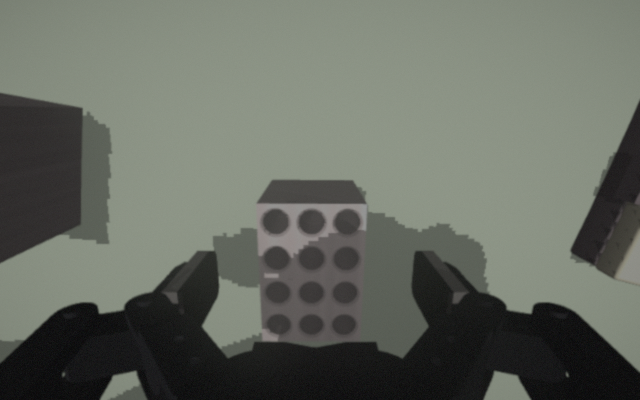

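Block centred between the jaws (px 312,270). Fine correction, close.

move_arm:
  series:
    - [[-0.3,0,-0.3,0,0,0,1],[0,0,0,0,0,0,1],[0,0,0,0,0,0,0.5],[0,0,0,0,0,0,0.2],[0,0,0,0,0,0,0]]

```text
clock: 18.5
eef_pos: [0.5116, 0.2611, -0.0063]
tool_rot: [0.683, 0.73, 0.002, 0.001]
ft_force: [2.6, 1.3, 1.9]
grip_width: 0.0437
```

move_arm:
  series:
    - [[0,0,0,0,0,0,0],[0,0,0,0,0,0,0],[0,0,0,0,0,0,0],[0,0,0,0,0,0,0],[0,0,0,0,0,0,0]]

```text
clock: 19.0
eef_pos: [0.5121, 0.2613, -0.0059]
tool_rot: [0.683, 0.73, 0.002, 0.001]
ft_force: [0.4, 0.4, 0.4]
grip_width: 0.0424
```

```bash
python3 g.py
```

```text
t 19.0 p [ 0.5121  0.2613 -0.0059] q [0.6833 0.7301 0.0025 0.001 ] w 0.0424 F [0.4 0.4 0.4]
j [ 0.472  0.543 -0.102  0.921 -0.     1.977]
tool y [0.998 0.066 0.005] z [ 0.005  0.002 -1.   ]
```

move_arm:
  series:
    - [[0,0,0.5,0,0,0,0],[0,0,1,0,0,0,0],[0,0,2.5,0,0,0,0],[0,0,3.5,0,0,0,0],[0,-1,3.5,0,0,0,0]]

```text
clock: 19.5
eef_pos: [0.5036, 0.2478, 0.0997]
tool_rot: [0.683, 0.731, -0.007, -0.003]
ft_force: [0.7, 1.4, -3.3]
grip_width: 0.0426
```

move_arm:
  series:
    - [[0.8,-3,3.5,0,0,0,0],[1,-4.3,3,0,0,-1.3,0],[1,-4.7,1,0,0,-1.4,0],[1,-4.7,0,0,0,-1.4,0],[1,-4.7,0,0,0,-1.4,0]]

```text
clock: 20.0
eef_pos: [0.5527, 0.0356, 0.1852]
tool_rot: [0.714, 0.7, -0.002, -0.0]
ft_force: [0.7, -0.3, -4.3]
grip_width: 0.0426
```

move_arm:
  series:
    - [[1.1,-4.7,0,0,0,-1.4,0],[1.1,-4.7,0,0,0,-1.4,0],[1.1,-4.7,0,0,0,-1.3,0],[1.1,-4.7,0,0,0,-1.3,0],[1.1,-4.0,0,0,0,-1.3,0]]

```text
clock: 20.5
eef_pos: [0.6061, -0.2023, 0.1881]
tool_rot: [0.755, 0.655, -0.001, -0.001]
ft_force: [1.2, -0.2, -3.7]
grip_width: 0.0428
```

```bash
python3 g.py
```

```text
t 20.5 p [ 0.6061 -0.2023  0.1881] q [ 7.553e-01  6.554e-01 -1.500e-03 -5.000e-04] w 0.0428 F [ 1.2 -0.2 -3.7]
j [-0.321  0.532  0.416  1.457 -0.002  1.391]
tool y [ 0.99  -0.141 -0.003] z [-0.003 -0.001 -1.   ]
```

move_arm:
  series:
    - [[2.0,-1.6,0,0,-0.3,-0.5,0],[0,0,0,0,0,0,0],[0,0,0,0,0,0,0],[0,0,0,0,0,0,0],[0,0,0,0,0,0,0]]

```text
clock: 21.0
eef_pos: [0.6234, -0.2248, 0.1862]
tool_rot: [0.761, 0.649, -0.001, -0.001]
ft_force: [-1.6, -0.2, -3.1]
grip_width: 0.0423
```

Run:
```python
from h import *
st()
p,d,i,M,K=cam('wrist'); save('w10',p); P=world(d,i,M,K); np.savez('w10.npz',p=p,P=P,M=M,K=K,k1=i['k1'])
```

```text
t 21.0 p [ 0.6234 -0.2248  0.1862] q [ 0.7611  0.6486 -0.0015 -0.0009] w 0.0423 F [-1.6 -0.2 -3.1]
j [-0.345  0.587  0.503  1.49  -0.002  1.385]
tool y [ 0.987 -0.159 -0.003] z [-0.003 -0.    -1.   ]
```

View pics/w10.png

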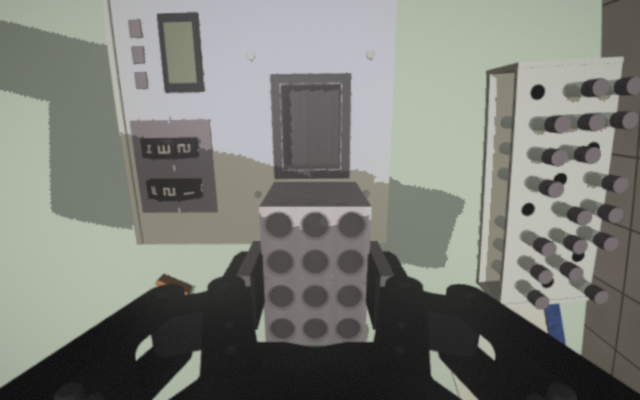

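Well fully visible (px 282–342 × 83–171), block in hand. Fit both in the same frame.

Run:
```python
from h import *
z=np.load('w10.npz');P=z['P'];p=z['p'];K=z['K'];M=z['M'];k1=float(z['k1'])
s=P[60:180,262:360].reshape(-1,3); t=s[(s[:,2]<.072)]
print('floor',cv2.minAreaRect((t[:,:2]*1000).astype(np.float32)),np.median(t[:,2]))
m=((P[...,2]<.089)).astype(np.uint8); m[:70]=0;m[178:]=0;m[:,:268]=0;m[:,358:]=0
c,_=cv2.findContours(m,cv2.RETR_EXTERNAL,cv2.CHAIN_APPROX_NONE); c=max(c,key=cv2.contourArea)
def ray(u,v,zp):
    a=(u-K[0,2])/K[0,0];b=(v-K[1,2])/K[1,1];x,y=a,b
    for _ in range(20): r2=x*x+y*y;x=a/(1+k1*r2);y=b/(1+k1*r2)
    w=M[:3,:3]@[x,y,1]; l=(zp-M[2,3])/w[2]; return M[:3,3]+l*w
W=np.array([ray(u,v,.095)[:2] for u,v in c[:,0]])
print('mouth',cv2.minAreaRect((W*1000).astype(np.float32)))
s=P[0:250,100:420].reshape(-1,3); t=s[abs(s[:,2]-.095)<.004]; print('deck',cv2.minAreaRect((t[:,:2]*1000).astype(np.float32)),np.median(t[:,2]))
s=P[195:350,250:385].reshape(-1,3); zt=np.nanpercentile(s[:,2],70); t=s[abs(s[:,2]-zt)<.004]; print('block',zt,cv2.minAreaRect((t[:,:2]*1000).astype(np.float32)))
s=P[185:200,275:360].reshape(-1,3)
print('far face line', np.polyfit(s[:,0],s[:,1],1), s[:,1].mean(), s[:,0].mean())
# block top far edge, left/right
t2=P[212,:, :]; ok=np.where(abs(t2[:,2]-zt)<.004)[0]; ok=ok[(ok>240)&(ok<390)]; print('edges x',t2[ok[0]],t2[ok[-1]])
print(P[206:330:6,297].round(4).tolist())
```

```text
floor ((627.7793579101562, -168.555908203125), (67.99024200439453, 48.173309326171875), 81.47820281982422) 0.06526618215467486
mouth ((627.9168701171875, -168.38803100585938), (65.78889465332031, 46.96855545043945), 81.02961730957031)
deck ((581.910400390625, -163.06808471679688), (198.9113006591797, 223.70440673828125), 81.1274185180664) 0.09491941743209795
block 0.24191795883336714 ((623.3104858398438, -225.25399780273438), (65.31967163085938, 55.07354736328125), 80.65568542480469)
 ** On entry to DLASCL parameter number  4 had an illegal value
 ** On entry to DLASCL parameter number  4 had an illegal value
 ** On entry to DLASCL parameter number  4 had an illegal value
 ** On entry to DLASCL parameter number  4 had an illegal value
 ** On entry to DLASCL parameter number  5 had an illegal value
 ** On entry to DLASCL parameter number  4 had an illegal valueTraceback (most recent call last):
  File "<stdin>", line 16, in <module>
    c, resids, rank, s = lstsq(lhs, rhs, rcond)
                         ~~~~~^^^^^^^^^^^^^^^^^
    x, resids, rank, s = _umath_linalg.lstsq(a, b, rcond,
                         ~~~~~~~~~~~~~~~~~~~^^^^^^^^^^^^^
                                             signature=signature)
                                             ^^^^^^^^^^^^^^^^^^^^
    raise LinAlgError("SVD did not converge in Linear Least Squares")
numpy.linalg.LinAlgError: SVD did not converge in Linear Least Squares
```

move_arm:
  series:
    - [[0.2,2.0,-1.5,0,0,0.5,0],[0.2,2.5,-2,0,0,0,0],[0,1.2,-2,0,0,0,0],[0,0,-1,0,0,0,0],[0,0,0,0,0,0,0]]

```text
clock: 21.55
eef_pos: [0.6271, -0.1619, 0.1233]
tool_rot: [0.756, 0.654, -0.0, 0.001]
ft_force: [-0.4, -0.8, -3.6]
grip_width: 0.0431
```

```bash
python3 g.py
```

```text
t 21.55 p [ 0.6271 -0.1619  0.1233] q [ 7.563e-01  6.543e-01 -2.000e-04  1.200e-03] w 0.0431 F [-0.4 -0.8 -3.6]
j [-0.252  0.571  0.312  1.311 -0.002  1.464]
tool y [ 0.99  -0.144  0.002] z [ 0.001 -0.002 -1.   ]
```

move_arm:
  series:
    - [[0.1,-0.6,-0.8,0.2,-0.1,-0.3,0],[0,0,-0.6,0,0,0,0],[0,0,0,0,0,0,0],[0,0,0,0,0,0,0],[0,0,0,0,0,0,0]]

```text
clock: 22.05
eef_pos: [0.6298, -0.1715, 0.1115]
tool_rot: [0.759, 0.651, 0.003, 0.003]
ft_force: [0.3, -0.5, -2.9]
grip_width: 0.0424
```

```bash
python3 g.py
```

```text
t 22.05 p [ 0.6298 -0.1715  0.1115] q [0.759  0.651  0.0028 0.0029] w 0.0424 F [ 0.3 -0.5 -2.9]
j [-2.670e-01  5.820e-01  3.000e-01  1.281e+00  1.000e-03  1.457e+00]
tool y [ 0.988 -0.152  0.008] z [ 0.008 -0.001 -1.   ]
```

move_arm:
  series:
    - [[-0.2,0.35,-0.6,0,0.2,0.1,0],[0,0,0,0,0,0,0],[0,0,0,0,0,0,0],[0,0,0,0,0,0,0],[0,0,0,0,0,0,0]]

```text
clock: 22.55
eef_pos: [0.6281, -0.1681, 0.1058]
tool_rot: [0.759, 0.652, 0.002, 0.002]
ft_force: [0.1, 1.4, -2.7]
grip_width: 0.0428
```

```bash
python3 g.py
```

```text
t 22.55 p [ 0.6281 -0.1681  0.1058] q [0.7585 0.6517 0.0018 0.0023] w 0.0428 F [ 0.1  1.4 -2.7]
j [-0.262  0.582  0.285  1.268  0.     1.46 ]
tool y [ 0.989 -0.151  0.006] z [ 0.006 -0.001 -1.   ]
```

move_arm:
  series:
    - [[0,0,-0.5,0,0,0,0],[0,0,-0.5,0,0,0,0],[0,0,-0.5,0,0,0,0],[0,0,0,0,0,0,0],[0,0,0,0,0,0,0]]

```text
clock: 23.05
eef_pos: [0.6278, -0.1679, 0.0891]
tool_rot: [0.758, 0.652, 0.002, 0.002]
ft_force: [0.1, 0.7, -4.2]
grip_width: 0.0426
```

```bash
python3 g.py
```

```text
t 23.05 p [ 0.6278 -0.1679  0.0891] q [0.7585 0.6517 0.0017 0.002 ] w 0.0426 F [ 0.1  0.7 -4.2]
j [-0.262  0.592  0.258  1.232  0.     1.46 ]
tool y [ 0.989 -0.151  0.005] z [ 0.005 -0.001 -1.   ]
```

move_arm:
  series:
    - [[0,0,-0.4,0,0,0,0],[0,0,-0.4,0,0,0,0],[0,0,-0.2,0,0,0,0],[0,0,0,0,0,0,0],[0,0,0,0,0,0,0]]

```text
clock: 23.55
eef_pos: [0.6279, -0.168, 0.0781]
tool_rot: [0.758, 0.652, 0.002, 0.002]
ft_force: [0.2, -0.5, -3.0]
grip_width: 0.043
```

Run:
```python
from h import *
st()
p,d,i,M,K=cam('wrist'); save('w11',p)
```

```text
t 23.55 p [ 0.6279 -0.168   0.0781] q [0.7585 0.6517 0.0017 0.0021] w 0.043 F [ 0.2 -0.5 -3. ]
j [-0.262  0.599  0.241  1.208  0.     1.46 ]
tool y [ 0.989 -0.151  0.005] z [ 0.005 -0.001 -1.   ]
```

View pics/w11.png

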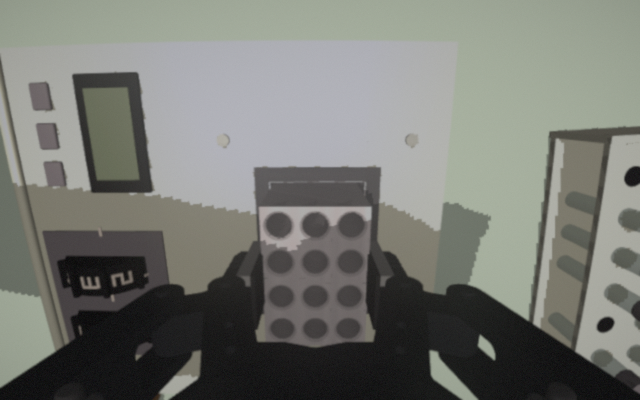

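Entered the well (block at px 315,270 inside the mouth) with no contact force. Continue.

move_arm:
  series:
    - [[0,0,-0.5,0,0,0,0],[0,0,-0.5,0,0,0,0],[0,0,-0.4,0,0,0,0],[0,0,0,0,0,0,0],[0,0,0,0,0,0,0]]

```text
clock: 24.1
eef_pos: [0.6279, -0.168, 0.0629]
tool_rot: [0.758, 0.652, 0.002, 0.002]
ft_force: [0.1, 0.7, -2.8]
grip_width: 0.0427
```

move_arm:
  series:
    - [[0,0,-0.1,0,0,0,0],[0,0,-0.1,0,0,0,0],[0,0,-0.1,0,0,0,0],[0,0,0,0,0,0,0],[0,0,0,0,0,0,0]]

```text
clock: 24.6
eef_pos: [0.6282, -0.1681, 0.0601]
tool_rot: [0.758, 0.652, 0.002, 0.002]
ft_force: [-0.8, 0.3, -3.4]
grip_width: 0.0427
```

```bash
python3 g.py
```

```text
t 24.6 p [ 0.6282 -0.1681  0.0601] q [0.7585 0.6517 0.0019 0.0024] w 0.0427 F [-0.8  0.3 -3.4]
j [-0.262  0.612  0.215  1.168  0.     1.46 ]
tool y [ 0.989 -0.151  0.006] z [ 0.006 -0.001 -1.   ]
```

move_arm:
  series:
    - [[0,0,-0.1,0,0,0,0],[0,0,-0.1,0,0,0,0],[0,0,-0.1,0,0,0,0],[0,0,0,0,0,0,0],[0,0,0,0,0,0,0]]

```text
clock: 25.1
eef_pos: [0.6287, -0.1683, 0.0592]
tool_rot: [0.758, 0.652, 0.003, 0.003]
ft_force: [-0.6, -0.2, -1.6]
grip_width: 0.0429
```

move_arm:
  series:
    - [[0,0,-0.2,0,0,0,0],[0,0,-0.2,0,0,0,0],[0,0,0,0,0,0,0],[0,0,0,0,0,0,0],[0,0,0,0,0,0,0]]

```text
clock: 25.6
eef_pos: [0.6291, -0.1684, 0.0592]
tool_rot: [0.758, 0.652, 0.003, 0.005]
ft_force: [-1.9, 1.1, 0.3]
grip_width: 0.0425
```

```bash
python3 g.py
```

```text
t 25.6 p [ 0.6291 -0.1684  0.0592] q [0.7585 0.6517 0.0034 0.0046] w 0.0425 F [-1.9  1.1  0.3]
j [-0.262  0.61   0.209  1.158  0.     1.46 ]
tool y [ 0.989 -0.151  0.011] z [ 0.011 -0.003 -1.   ]
```

Contact at the predicted floor height (0.0592). Release and rise.

move_arm:
  series:
    - [[0,0,0,0,0,0,0.7],[0,0,0,0,0,0,0.8],[0,0,0,0,0,0,0.8],[0,0,1,0,0,0,0.8],[0,0,2,0,0,0,0.8]]

```text
clock: 26.1
eef_pos: [0.6282, -0.1681, 0.0874]
tool_rot: [0.758, 0.652, 0.002, 0.003]
ft_force: [0.5, 0.1, 0.2]
grip_width: 0.068
```

move_arm:
  series:
    - [[0,0,4,0,0,0,0.8],[-0.5,-1.5,4,0,0,0,0],[-1.0,-1.5,3,0,0,0,0],[0,-1,0,0,0,0,0],[0,0,0,0,0,0,0]]

```text
clock: 26.6
eef_pos: [0.6144, -0.2091, 0.2081]
tool_rot: [0.758, 0.652, 0.004, 0.007]
ft_force: [0.7, 0.4, -0.8]
grip_width: 0.0102
```

Run:
```python
from h import *
st()
p,d,i,M,K=cam('wrist'); save('w12',p); P=world(d,i,M,K); np.savez('w12.npz',p=p,P=P,M=M,K=K,k1=i['k1'])
b=proj([.628,-.168,.115],i,M,K)[0].astype(int); print(b)
s=P[b[1]-60:b[1]+60,b[0]-50:b[0]+50].reshape(-1,3); t=s[abs(s[:,2]-.115)<.006]
print(cv2.minAreaRect((t[:,:2]*1000).astype(np.float32)),np.median(t[:,2]))
for _ in range(8):
    A=np.c_[t[:,:2]-[.628,-.168],np.ones(len(t))]; c=np.linalg.lstsq(A,t[:,2],rcond=None)[0]; r=t[:,2]-A@c; t=t[(abs(r)<.0015)]
print(c,len(t))
```

```text
t 26.6 p [ 0.6144 -0.2091  0.2081] q [0.7579 0.6523 0.0045 0.0069] w 0.0102 F [ 0.7  0.4 -0.8]
j [-3.280e-01  5.330e-01  4.690e-01  1.490e+00  1.000e-03  1.392e+00]
tool y [ 0.989 -0.149  0.016] z [ 0.016 -0.005 -1.   ]
[322 144]
((627.7615966796875, -168.54232788085938), (64.38176727294922, 44.144813537597656), 81.08462524414062) 0.1144579275633803
[-0.00162963 -0.00093498  0.11447477] 2576
```

View pics/w12.png

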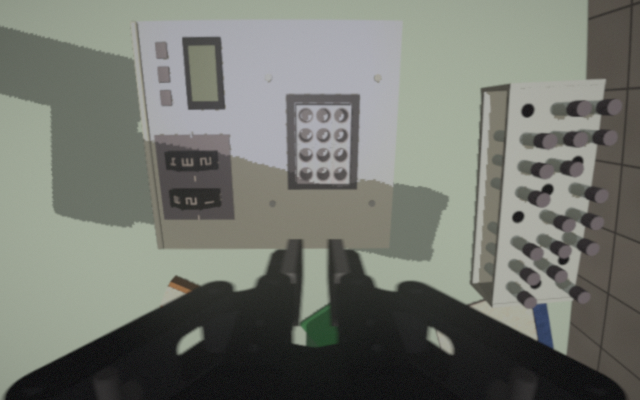

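Block seated: top at 0.1145, centred (0.6278, −0.1685), level within 0.1°, px (322,144). Now the thumbwheels; get fingertip geometry for a single-finger push.

Run:
```python
from h import *
T=np.array(bot.camera_info('wrist')['tool_from_camera'])
def tool(P,M): 
    Mi=np.linalg.inv(M@np.linalg.inv(T)); return P@Mi[:3,:3].T+Mi[:3,3]
for f,rg in (('w8',(-.02,.02)),('w6',(-.07,.07)),('w5',(-.07,.07))):
    z=np.load(f+'.npz');Q=tool(z['P'],z['M']).reshape(-1,3)
    m=(abs(Q[:,0]-.0115)<.0015)&(Q[:,1]>rg[0])&(Q[:,1]<rg[1])&(Q[:,2]>-.09)&(Q[:,2]<-.03)
    q=Q[m]; print(f,len(q),'ztip',np.sort(q[:,2])[-8:].round(4))
    for a in np.arange(-.09,-.036,.005):
        s=q[(q[:,2]>=a)&(q[:,2]<a+.005)]
        for sg in (1,-1):
            y=s[s[:,1]*sg>0,1]
            if len(y): print(round(a,3),y.min().round(4),y.max().round(4),end=' | ')
        print()
z=np.load('w12.npz');P=z['P']
ex=np.array([.9888,-.1495]);ey=np.array([.1495,.9888]);w=np.array([.6278,-.1686])
d=P[...,:2]-w; hx=d@ex+.040; hy=d@ey
for n,c in(('tens',-.014),('units',-.048)):
    m=(abs(hy-c)<.006)&(abs(hx+.075)<.03)&(P[...,2]>.097)
    print(n)
    for x in np.arange(-.1,-.05,.004):
        k=m&(hx>=x)&(hx<x+.004); 
        if k.any(): print(round(x+.002,3),np.percentile(P[k][:,2],[50,95]).round(4),k.sum())
    m=(abs(hy-c)<.014)&(abs(hx+.075)<.008)&(P[...,2]>.106); print('hy range',np.percentile(hy[m],[2,98]))
```

```text
w8 2659 ztip [-0.0382 -0.0381 -0.038  -0.038  -0.038  -0.0378 -0.0377 -0.0375]
-0.09 0.0016 0.02 | -0.09 -0.0155 -0.0031 | 
-0.085 0.0014 0.0198 | -0.085 -0.0151 -0.0029 | 
-0.08 0.0014 0.0132 | -0.08 -0.0148 -0.0029 | 
-0.075 0.0001 0.0105 | -0.075 -0.0108 -0.0002 | 
-0.07 0.0001 0.0058 | -0.07 -0.0074 -0.0002 | 
-0.065 0.0002 0.0057 | -0.065 -0.0073 -0.0002 | 
-0.06 0.0002 0.0058 | -0.06 -0.0074 -0.0002 | 
-0.055 0.0002 0.0057 | -0.055 -0.0073 -0.0002 | 
-0.05 0.0002 0.0058 | -0.05 -0.0074 -0.0002 | 
-0.045 0.0003 0.0057 | -0.045 -0.0074 -0.0001 | 
-0.04 0.0003 0.0053 | -0.04 -0.007 -0.0001 | 
w6 2100 ztip [-0.0518 -0.0517 -0.0516 -0.0514 -0.0514 -0.0508 -0.0504 -0.0501]
-0.09 0.0417 0.0549 | -0.09 -0.0569 -0.0429 | 
-0.085 0.0415 0.0486 | -0.085 -0.0506 -0.0425 | 
-0.08 0.0416 0.0488 | -0.08 -0.0503 -0.0428 | 
-0.075 0.0413 0.049 | -0.075 -0.0499 -0.0429 | 
-0.07 0.0411 0.0487 | -0.07 -0.05 -0.043 | 
-0.065 0.0416 0.0489 | -0.065 -0.0506 -0.0432 | 
-0.06 0.0419 0.0486 | -0.06 -0.0503 -0.0431 | 
-0.055 0.0418 0.0486 | -0.055 -0.0501 -0.043 | 



w5 2199 ztip [-0.0301 -0.0301 -0.030
[... 472 characters left out ...]
046] 65
-0.09 [0.1048 0.107 ] 42
-0.086 [0.1073 0.1103] 26
-0.082 [0.1122 0.1138] 74
-0.078 [0.1106 0.1118] 63
-0.074 [0.1108 0.1122] 68
-0.07 [0.1103 0.1118] 54
-0.066 [0.1118 0.1134] 91
-0.062 [0.1071 0.1088] 77
-0.058 [0.104  0.1061] 82
-0.054 [0.103  0.1047] 64
-0.05 [0.1022 0.1033] 12
hy range [-0.02091475 -0.00561526]
units
-0.098 [0.1029 0.1038] 9
-0.094 [0.1032 0.1043] 56
-0.09 [0.1054 0.107 ] 36
-0.086 [0.1082 0.1126] 26
-0.082 [0.1121 0.114 ] 77
-0.078 [0.1106 0.1117] 54
-0.074 [0.1111 0.1123] 63
-0.07 [0.1105 0.1116] 56
-0.066 [0.1119 0.1135] 81
-0.062 [0.107  0.1085] 65
-0.058 [0.1043 0.1067] 77
-0.054 [0.1029 0.1042] 61
-0.05 [0.102  0.1034] 15
hy range [-0.0557658  -0.03977754]
```

Wheel geometry confirmed (rim top 0.111 at heater x −75, ribs ±8 mm). Using the open +y finger (7 mm thick, tip 51 mm behind TCP, 46 mm off axis): units wheel first +3 clicks, one rib per stroke.

move_arm:
  series:
    - [[-3,0.4,0,0.3,0.9,0,1],[-3.5,0.4,-0.5,0,0,0,1],[-3.5,0.4,-1.5,0,0,0,1],[-3.5,0.4,-1.5,0,0,0,1],[-3,0.3,-1.5,0,0,0,1]]

```text
clock: 27.15
eef_pos: [0.4467, -0.185, 0.1503]
tool_rot: [0.756, 0.654, 0.0, -0.003]
ft_force: [0.7, -0.3, -0.2]
grip_width: 0.0747
```

move_arm:
  series:
    - [[0,0,-1.5,0,0,0,1],[0,0,-0.5,0,0,0,1],[0,0,0,0,0,0,1],[0,0,0,0,0,0,1],[0,0,0,0,0,0,1]]

```text
clock: 27.65
eef_pos: [0.4393, -0.1803, 0.1245]
tool_rot: [0.755, 0.655, -0.003, -0.01]
ft_force: [0.8, -0.1, 1.1]
grip_width: 0.0856
```

```bash
cat > fx.py <<'E'
from h import *
import sys
o=st()
ex=np.array([.9888,-.1495]);ey=np.array([.1495,.9888]);w=np.array([.6278,-.1686])
Rm=R.from_quat(o['tool_rot']).as_matrix()
F=np.array(o['eef_pos'])+Rm@np.array([0,.046,-.051])
h=np.array([(F[:2]-w)@ex+.040,(F[:2]-w)@ey])*1000
print('finger rel units axle (mm): fx %.1f fy %.1f ; rel tens fy %.1f ; tip z %.1f; yaw %.2f'%(h[0]+75,h[1]+48,h[1]+14,F[2]*1000,np.degrees(np.arctan2(Rm[1,1],Rm[0,1]))))
if len(sys.argv)>1:
    fx,fy,z=map(float,sys.argv[1:4]); W=48 if sys.argv[4]=='u' else 14
    dx=fx-(h[0]+75);dy=fy-(h[1]+W); d=dx*ex+dy*ey
    print('delta cm',(np.r_[d,z-F[2]*1000]/10).round(2))
E
python3 fx.py -14.5 0 120 u
```

```text
t 27.65 p [ 0.4393 -0.1803  0.1245] q [ 0.7555  0.6551 -0.0027 -0.0095] w 0.0856 F [ 0.8 -0.1  1.1]
j [-0.392  0.253 -0.171  1.167  0.004  1.321]
tool y [ 0.99  -0.142 -0.018] z [-0.017  0.011 -1.   ]
finger rel units axle (mm): fx -22.8 fy 8.2 ; rel tens fy -25.8 ; tip z 174.7; yaw -8.14
delta cm [ 0.7  -0.93 -5.47]
```

move_arm:
  series:
    - [[0.6,-0.9,-1.5,-0.6,-1.0,-0.5,1],[0,0,-2.0,0,0,0,1],[0,0,-1.0,0,0,0,1],[0,0,0,0,0,0,1],[0,0,0,0,0,0,1]]

```text
clock: 28.15
eef_pos: [0.4511, -0.191, 0.0814]
tool_rot: [0.758, 0.652, 0.002, 0.004]
ft_force: [-0.5, 0.7, -0.7]
grip_width: 0.0852
```

```bash
python3 fx.py -14.5 0 116 u
```

```text
t 28.15 p [ 0.4511 -0.191   0.0814] q [0.7579 0.6523 0.0025 0.004 ] w 0.0852 F [-0.5  0.7 -0.7]
j [-4.010e-01  2.960e-01 -2.340e-01  1.032e+00  1.000e-03  1.319e+00]
tool y [ 0.989 -0.149  0.009] z [ 0.009 -0.003 -1.   ]
finger rel units axle (mm): fx -10.8 fy -0.4 ; rel tens fy -34.4 ; tip z 132.8; yaw -8.56
delta cm [-0.36  0.1  -1.68]
```

move_arm:
  series:
    - [[-0.4,0.1,-1.0,0.1,0.4,0,1],[0,0,-0.5,0,0,0,1],[0,0,0,0,0,0,1],[0,0,0,0,0,0,1],[0,0,0,0,0,0,1]]

```text
clock: 28.65
eef_pos: [0.4484, -0.1904, 0.0671]
tool_rot: [0.758, 0.652, 0.001, 0.002]
ft_force: [0.3, 0.7, -0.9]
grip_width: 0.0855
```

```bash
python3 fx.py -14.5 0 109 u
```

```text
t 28.65 p [ 0.4484 -0.1904  0.0671] q [0.7578 0.6524 0.001  0.0024] w 0.0855 F [ 0.3  0.7 -0.9]
j [-0.401  0.309 -0.257  1.    -0.     1.319]
tool y [ 0.989 -0.149  0.005] z [ 0.005 -0.002 -1.   ]
finger rel units axle (mm): fx -13.4 fy -0.3 ; rel tens fy -34.3 ; tip z 118.4; yaw -8.55
delta cm [-0.1   0.04 -0.94]
```

move_arm:
  series:
    - [[-0.1,0,-0.5,0,0,0,1],[-0.1,0,-0.4,0,0,0,1],[0,0,0,0,0,0,1],[0,0,0,0,0,0,1],[0,0,0,0,0,0,1]]

```text
clock: 29.15
eef_pos: [0.4472, -0.1908, 0.0585]
tool_rot: [0.758, 0.652, 0.002, 0.003]
ft_force: [0.5, -0.1, 1.5]
grip_width: 0.0855
```

```bash
python3 fx.py 0 0 112 u
```

```text
t 29.15 p [ 0.4472 -0.1908  0.0585] q [0.7578 0.6524 0.0017 0.0035] w 0.0855 F [ 0.5 -0.1  1.5]
j [-0.403  0.315 -0.274  0.974 -0.     1.317]
tool y [ 0.989 -0.149  0.007] z [ 0.007 -0.003 -1.   ]
finger rel units axle (mm): fx -14.7 fy -0.8 ; rel tens fy -34.8 ; tip z 109.8; yaw -8.55
delta cm [ 1.46 -0.14  0.22]
```

move_arm:
  series:
    - [[0.4,-0.05,0.06,0,0,0,1],[0.4,-0.05,0.06,0,0,0,1],[0.4,-0.05,0.06,0,0,0,1],[0.3,0,0,0,0,0,1],[0,0,0,0,0,0,1]]

```text
clock: 29.65
eef_pos: [0.4615, -0.1926, 0.0626]
tool_rot: [0.758, 0.652, 0.001, 0.003]
ft_force: [0.1, 0.4, -0.4]
grip_width: 0.0856
```

```bash
python3 fx.py 0 0 112 u
```

```text
t 29.65 p [ 0.4615 -0.1926  0.0626] q [7.581e-01 6.521e-01 6.000e-04 3.300e-03] w 0.0856 F [ 0.1  0.4 -0.4]
j [-0.394  0.336 -0.231  0.997 -0.002  1.327]
tool y [ 0.989 -0.149  0.006] z [ 0.005 -0.004 -1.   ]
finger rel units axle (mm): fx -0.2 fy -0.4 ; rel tens fy -34.4 ; tip z 113.8; yaw -8.59
delta cm [ 0.02  0.04 -0.18]
```

move_arm:
  series:
    - [[0,0,0.8,0,0,0,1],[-0.4,0.05,0.3,0,0,0,1],[-0.5,0.1,0,0,0,0,1],[-0.4,0,0,0,0,0,1],[0,0,0,0,0,0,1]]

```text
clock: 30.15
eef_pos: [0.4461, -0.1904, 0.0735]
tool_rot: [0.758, 0.652, -0.0, 0.002]
ft_force: [-0.4, -0.5, -0.0]
grip_width: 0.0857
```

```bash
cat > dig.py <<'E'
from h import *
import sys
p,d,i,M,K=cam('wrist'); 
ex=np.array([.9888,-.1495]);ey=np.array([.1495,.9888]);w=np.array([.6278,-.1686])
P=world(d,i,M,K); np.savez(sys.argv[1]+'.npz',P=P,p=p)
# rectified view of wheels at z=.109
n=12
gx,gy=np.meshgrid(np.arange(-75+35,-75-35,-.125),np.arange(10,-72,-.125),indexing='ij')
pts=np.c_[(w+((gx.ravel()-40)/1000)[:,None]*ex+(gy.ravel()/1000)[:,None]*ey),np.full(gx.size,.109)]
uv=proj(pts,i,M,K).reshape(gx.shape+(2,)).astype(np.float32)
q=cv2.remap(p,uv[...,0],uv[...,1],cv2.INTER_CUBIC)
cv2.imwrite('pics/'+sys.argv[1]+'.png',cv2.convertScaleAbs(q,alpha=1.8)[...,::-1])
dd=P[...,:2]-w; hx=(dd@ex+.040)*1000; hy=(dd@ey)*1000
for nme,c in(('tens',-14),('units',-48)):
    m=(abs(hy-c)<6)&(abs(hx+75)<30)&(P[...,2]>.097)
    print(nme,[(int(x),round(float(np.median(P[m&(abs(hx+75-x)<1)][:,2]))*1000,1) if False else (round(float(np.nanmedian(P[m&(abs(hx+75-x)<1)][:,2])*1000),1))) for x in range(-14,15,2) if (m&(abs(hx+75-x)<1)).any()])
E
python3 dig.py d1; python3 fx.py -14.5 0 109.5 u
```

```text
tens [(-14, 106.1), (-12, 107.2), (-10, 108.4), (-8, 112.3), (-6, 110.5), (-4, 110.5), (-2, 110.5), (0, 110.8), (2, 110.5), (4, 110.6), (6, 110.4), (8, 112.5), (10, 112.5), (12, 107.4), (14, 106.5)]
units [(-14, 105.6), (-12, 173.2), (-10, 173.5), (-8, 174.1), (-6, 174.9), (-4, 175.6), (-2, 176.6), (0, 177.0), (2, 177.6), (4, 178.3), (6, 113.3), (8, 112.9), (10, 112.5), (12, 108.6), (14, 106.5)]
t 30.2 p [ 0.4464 -0.1905  0.0735] q [ 0.7581  0.6522 -0.      0.0021] w 0.0854 F [-0.7 -0.   0.1]
j [-0.402  0.301 -0.25   1.016 -0.002  1.319]
tool y [ 0.989 -0.149  0.003] z [ 0.003 -0.003 -1.   ]
finger rel units axle (mm): fx -15.3 fy -0.6 ; rel tens fy -34.6 ; tip z 124.6; yaw -8.59
delta cm [ 0.09  0.05 -1.51]
```

View pics/d1.png

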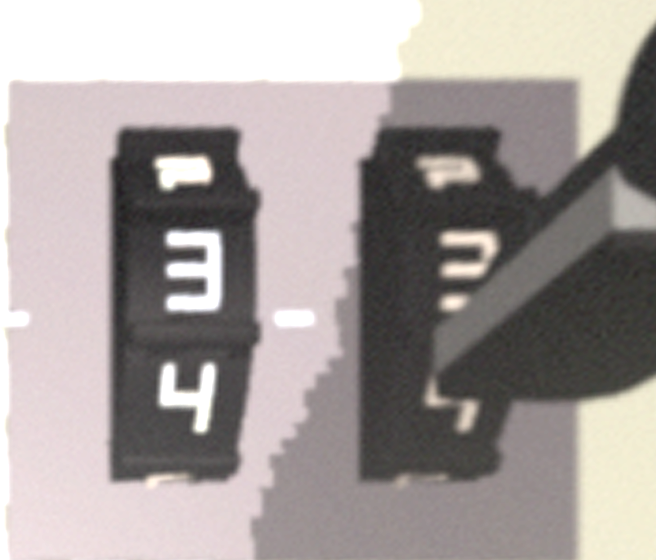

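Units now shows 3 (same pattern as the tens wheel). Second stroke.

move_arm:
  series:
    - [[0.1,0,-0.8,0,0,0,1],[-0.05,0,-0.6,0,0,0,1],[0,0,0,0,0,0,1],[0,0,0,0,0,0,1],[0,0,0,0,0,0,1]]

```text
clock: 30.7
eef_pos: [0.4475, -0.1908, 0.0587]
tool_rot: [0.758, 0.652, 0.0, 0.003]
ft_force: [-0.4, 0.7, 2.8]
grip_width: 0.0852
```

```bash
python3 fx.py 0 0 112 u
```

```text
t 30.7 p [ 0.4475 -0.1908  0.0587] q [7.581e-01 6.521e-01 2.000e-04 2.700e-03] w 0.0852 F [-0.4  0.7  2.8]
j [-0.402  0.318 -0.27   0.978 -0.002  1.319]
tool y [ 0.989 -0.149  0.004] z [ 0.004 -0.004 -1.   ]
finger rel units axle (mm): fx -14.2 fy -0.8 ; rel tens fy -34.8 ; tip z 109.9; yaw -8.60
delta cm [ 1.42 -0.13  0.21]
```

move_arm:
  series:
    - [[0.4,-0.05,0.06,0,0,0,1],[0.4,-0.05,0.06,0,0,0,1],[0.4,-0.05,0.06,0,0,0,1],[0.3,0,0,0,0,0,1],[0,0,0,0,0,0,1]]

```text
clock: 31.2
eef_pos: [0.4617, -0.1925, 0.0625]
tool_rot: [0.758, 0.652, -0.001, 0.002]
ft_force: [0.2, 1.0, -0.2]
grip_width: 0.0856
```

move_arm:
  series:
    - [[0,0,0.8,0,0,0,1],[-0.4,0.05,0.3,0,0,0,1],[-0.5,0.1,0,0,0,0,1],[-0.4,0,0,0,0,0,1],[0,0,0,0,0,0,1]]

```text
clock: 31.7
eef_pos: [0.4464, -0.1902, 0.0734]
tool_rot: [0.758, 0.652, -0.001, 0.001]
ft_force: [-0.5, -0.4, -0.5]
grip_width: 0.0854
```

```bash
python3 dig.py d2; python3 fx.py -14.5 0 109.5 u
```

```text
tens [(-14, 106.1), (-12, 107.3), (-10, 108.4), (-8, 112.3), (-6, 110.4), (-4, 110.5), (-2, 110.5), (0, 110.7), (2, 110.6), (4, 110.5), (6, 110.4), (8, 112.7), (10, 112.2), (12, 107.5), (14, 106.5)]
units [(-14, 105.6), (-12, 107.1), (-10, 173.1), (-8, 173.6), (-6, 174.3), (-4, 175.1), (-2, 176.3), (0, 176.4), (2, 177.2), (4, 177.8), (6, 177.8), (8, 113.1), (10, 112.9), (12, 107.6), (14, 106.7)]
t 31.75 p [ 0.4467 -0.1903  0.0734] q [ 0.7582  0.652  -0.0014  0.0011] w 0.0852 F [-0.1  0.3 -1. ]
j [-0.4    0.303 -0.247  1.02  -0.003  1.321]
tool y [ 0.989 -0.15  -0.   ] z [-0.001 -0.003 -1.   ]
finger rel units axle (mm): fx -14.9 fy -0.4 ; rel tens fy -34.4 ; tip z 124.4; yaw -8.62
delta cm [ 0.04  0.03 -1.49]
```

View pics/d2.png

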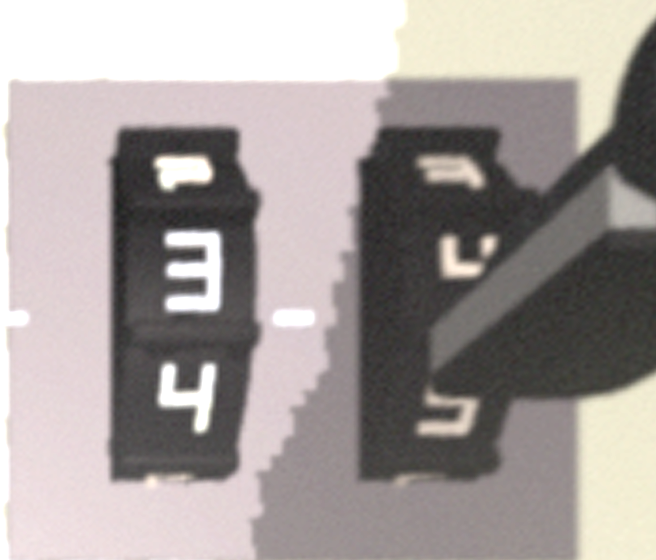

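Units now 4 (next digit below looks like a 5). Third stroke.

move_arm:
  series:
    - [[0.05,0,-0.8,0,0,0,1],[-0.05,0,-0.6,0,0,0,1],[0,0,0,0,0,0,1],[0,0,0,0,0,0,1],[0,0,0,0,0,0,1]]

```text
clock: 32.25
eef_pos: [0.4473, -0.1907, 0.0588]
tool_rot: [0.758, 0.652, -0.001, 0.002]
ft_force: [-1.6, 0.7, 3.1]
grip_width: 0.0855
```

```bash
python3 fx.py 0 0 112 u
```

```text
t 32.25 p [ 0.4473 -0.1907  0.0588] q [ 0.7583  0.6519 -0.001   0.0018] w 0.0855 F [-1.6  0.7  3.1]
j [-0.401  0.319 -0.267  0.982 -0.003  1.321]
tool y [ 0.989 -0.15   0.001] z [ 0.001 -0.004 -1.   ]
finger rel units axle (mm): fx -14.2 fy -0.7 ; rel tens fy -34.7 ; tip z 109.8; yaw -8.63
delta cm [ 1.42 -0.15  0.22]
```

move_arm:
  series:
    - [[0.4,-0.05,0.06,0,0,0,1],[0.4,-0.05,0.06,0,0,0,1],[0.4,-0.05,0.06,0,0,0,1],[0.3,0,0,0,0,0,1],[0,0,0,0,0,0,1]]

```text
clock: 32.75
eef_pos: [0.4614, -0.1923, 0.0626]
tool_rot: [0.758, 0.652, -0.002, 0.001]
ft_force: [-0.6, -0.2, -0.6]
grip_width: 0.0855
```

move_arm:
  series:
    - [[0,0,0.8,0,0,0,1],[0.3,0.5,0.4,0,0,0,1],[0.8,1.5,0,0,0,0,1],[0.8,1.3,0,0,0,0,1],[0,0,0,0,0,0,1]]

```text
clock: 33.25
eef_pos: [0.4805, -0.1576, 0.0753]
tool_rot: [0.759, 0.651, -0.002, 0.0]
ft_force: [-0.8, -0.1, -0.5]
grip_width: 0.0851
```

```bash
python3 dig.py d3; python3 fx.py 14.5 0 109.5 t
```

```text
tens [(-14, 106.1), (-12, 107.4), (-10, 108.5), (-8, 112.8), (-6, 110.7), (-4, 110.3), (-2, 110.6), (0, 110.8), (2, 110.7), (4, 111.0), (6, 111.3), (8, 113.1), (10, 140.9), (12, 108.2), (14, 106.9)]
units [(-14, 106.3), (-12, 107.1), (-10, 108.5), (-8, 112.8), (-6, 111.7), (-4, 110.3), (-2, 110.5), (0, 110.8), (2, 110.7), (4, 110.7), (6, 110.2), (8, 112.7), (10, 112.6), (12, 107.7), (14, 106.7)]
t 33.3 p [ 0.4799 -0.1582  0.0752] q [ 7.591e-01  6.510e-01 -2.800e-03  3.000e-04] w 0.0853 F [0.2 0.6 0.5]
j [-0.315  0.34  -0.189  1.045 -0.005  1.409]
tool y [ 0.988 -0.152 -0.003] z [-0.004 -0.004 -1.   ]
finger rel units axle (mm): fx 13.4 fy 36.3 ; rel tens fy 2.3 ; tip z 126.1; yaw -8.77
delta cm [ 0.07 -0.24 -1.66]
```

View pics/d3.png

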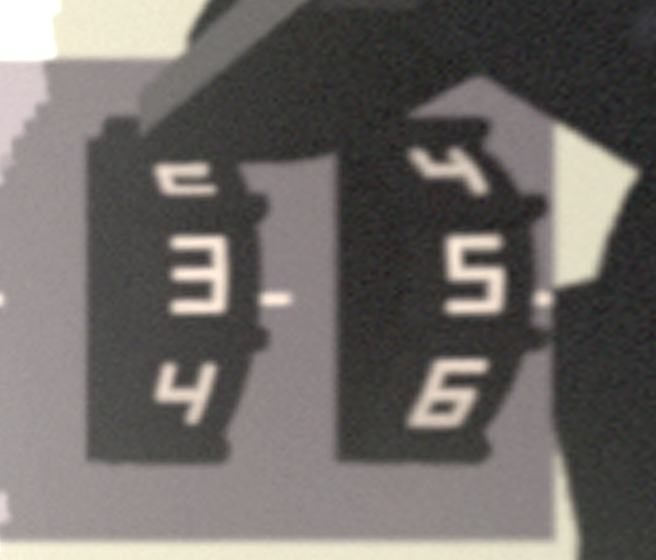

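Units reads 5. Now the tens wheel: one rib back toward the robot.

move_arm:
  series:
    - [[0.1,-0.2,-0.8,0,0,0,1],[0.05,0,-0.7,0,0,0,1],[0,0,0,0,0,0,1],[0,0,0,0,0,0,1],[0,0,0,0,0,0,1]]

```text
clock: 33.8
eef_pos: [0.4818, -0.1614, 0.0595]
tool_rot: [0.76, 0.651, -0.002, 0.001]
ft_force: [0.8, 1.0, 1.6]
grip_width: 0.0856
```

```bash
python3 fx.py 0 0 112 t
```

```text
t 33.8 p [ 0.4818 -0.1614  0.0595] q [ 0.7595  0.6505 -0.0018  0.0008] w 0.0856 F [0.8 1.  1.6]
j [-0.321  0.359 -0.205  1.007 -0.004  1.404]
tool y [ 0.988 -0.154 -0.001] z [-0.002 -0.004 -1.   ]
finger rel units axle (mm): fx 15.7 fy 33.3 ; rel tens fy -0.7 ; tip z 110.4; yaw -8.84
delta cm [-1.54  0.3   0.16]
```

move_arm:
  series:
    - [[-0.4,0.06,0.05,0,0,0,1],[-0.4,0.06,0.05,0,0,0,1],[-0.4,0.06,0.05,0,0,0,1],[-0.4,0.06,0,0,0,0,1],[0,0,0,0,0,0,1]]

```text
clock: 34.3
eef_pos: [0.4654, -0.1594, 0.0624]
tool_rot: [0.76, 0.65, -0.001, 0.002]
ft_force: [1.0, -0.3, 1.7]
grip_width: 0.0852
```

```bash
python3 fx.py 0 0 112 t
```

```text
t 34.3 p [ 0.4654 -0.1594  0.0624] q [ 0.7597  0.6503 -0.0011  0.0021] w 0.0852 F [ 1.  -0.3  1.7]
j [-0.327  0.325 -0.248  0.995 -0.004  1.398]
tool y [ 0.988 -0.154  0.002] z [ 0.001 -0.005 -1.   ]
finger rel units axle (mm): fx -1.0 fy 32.8 ; rel tens fy -1.2 ; tip z 113.5; yaw -8.87
delta cm [ 0.12  0.1  -0.15]
```

move_arm:
  series:
    - [[0,0,1,0,0,0,1],[0,0,3,0,0,0,1],[1.5,-1,4,0,0,0,1],[2.5,-2,4,0,0,0,1],[2,-2,1,0,0,0,1]]

```text
clock: 34.8
eef_pos: [0.5163, -0.2071, 0.1951]
tool_rot: [0.759, 0.651, -0.007, -0.005]
ft_force: [1.6, -1.0, 0.2]
grip_width: 0.0855
```

move_arm:
  series:
    - [[2,-1,0,0,0,0,1],[0,0,0,0,0,0,1],[0,0,0,0,0,0,1],[0,0,0,0,0,0,1],[0,0,0,0,0,0,1]]

```text
clock: 35.3
eef_pos: [0.5365, -0.2196, 0.1975]
tool_rot: [0.76, 0.65, -0.007, -0.004]
ft_force: [-0.5, -0.3, -0.9]
grip_width: 0.0853
```

```bash
python3 - <<'E'
from h import *
st()
p,d,i,M,K=cam('wrist'); save('w13',p); P=world(d,i,M,K)
b=proj([.628,-.168,.115],i,M,K)[0].astype(int); print(b)
s=P[max(0,b[1]-70):b[1]+70,b[0]-60:b[0]+60].reshape(-1,3); t=s[abs(s[:,2]-.115)<.004]
print(cv2.minAreaRect((t[:,:2]*1000).astype(np.float32)),np.median(t[:,2]))
p,d,i,M,K=cam('top'); save('t13',p)
E
python3 dig.py d4
```

```text
t 35.3 p [ 0.5365 -0.2196  0.1975] q [ 0.7599  0.65   -0.0074 -0.0042] w 0.0853 F [-0.5 -0.3 -0.9]
j [-0.383  0.414  0.253  1.425 -0.009  1.343]
tool y [ 0.988 -0.155 -0.016] z [-0.017 -0.003 -1.   ]
[423 116]
((628.002685546875, -168.5177459716797), (63.799259185791016, 44.852577209472656), 81.43803405761719) 0.11440547984936894
tens [(-14, 106.0), (-12, 106.9), (-10, 109.5), (-8, 112.5), (-6, 110.2), (-4, 110.6), (-2, 110.6), (0, 110.9), (2, 110.4), (4, 110.6), (6, 110.0), (8, 112.9), (10, 108.8), (12, 107.3), (14, 106.3)]
units [(-14, 286.6), (-12, 284.1), (-10, 280.4), (-8, 297.9), (-6, 309.8), (-4, 312.5), (-2, 313.1), (0, 313.5), (2, 314.8), (4, 318.0), (6, 319.4), (8, 320.5), (10, 321.8), (12, 322.9), (14, 323.4)]
```

View pics/w13.png

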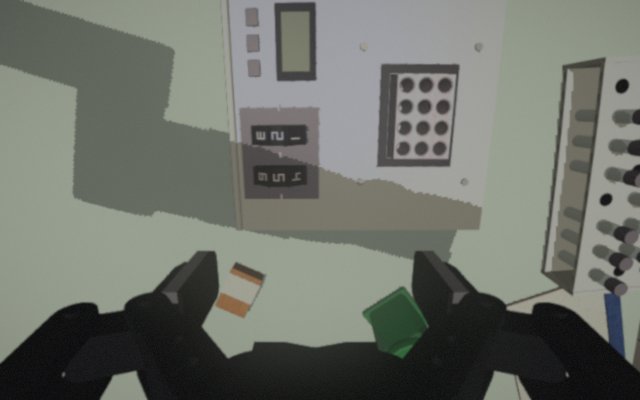

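View pics/d4.png

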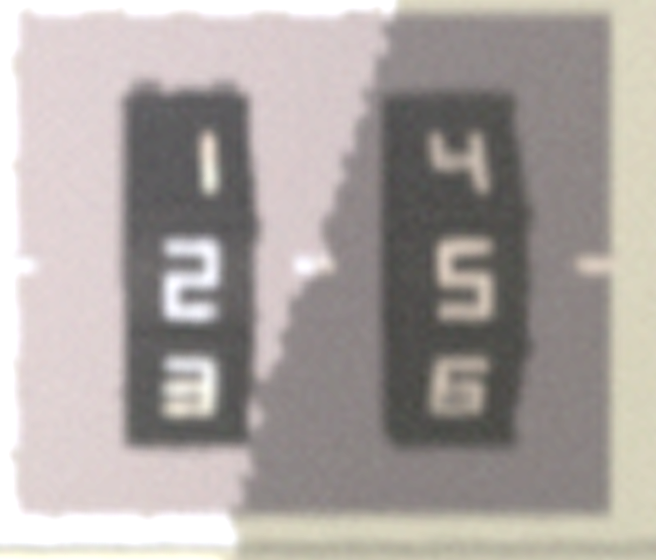

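View pics/t13.png

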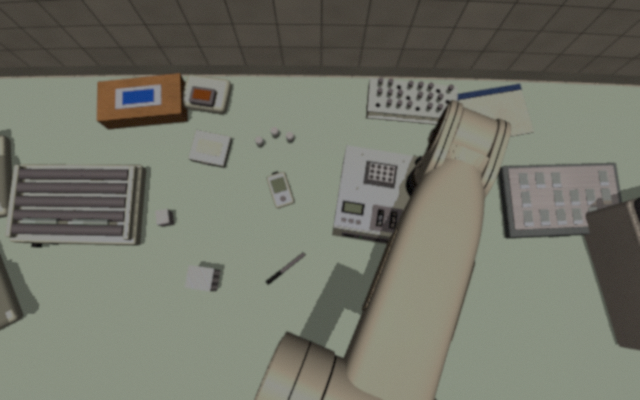

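Reads 25, the block is seated, and the bystanders stand where they did (top view). The arm is clear, so handing in.

```bash
python3 -c "
from h import *
print(bot.job_done()); st()"
```

```text
the job is handed in; nothing more can be done
None
the job is handed in; nothing more can be done
```

The block is in the heater's well with its holes up, and the timer reads 25. I handed the job in at about 35 s with the arm clear of everything.

**Block:** I gripped the 64 mm block, turned it a quarter turn in the air and set it flat on the bench. I then regripped it from above and lowered it into the well until it touched the floor. The last check put its top at 114.4 mm (115 expected), within 1 mm of the well's centre. An earlier check, just after seating, showed it level to about 0.1°.

**Thumbwheels:** I rolled the units wheel from 2 to 5 in three single clicks and the tens wheel from 3 to 2 in one click. The last wrist picture shows 2 and 5 at the index marks. Depth readings showed a rib on each side of the top of each wheel, so both are in their clicks. For the units wheel that reading dates from just before the tens stroke, because the last one fell on the gripper.

**What went wrong:**
- The first regrasp closed above the block and came away empty. The fingertips turned out to sit about 40 mm behind the reported tool point. The block had not moved, and I corrected for the offset from then on.
- On the very first approach the arm overshot its commanded height by nearly 5 cm. Nothing was touched.

In the last top view the other things looked to be where they started, except the coplin jar and cover slips, which the arm hid. Those two showed in the last wrist picture, and I didn't measure their positions.

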